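# Fish the camera ring out from under the reagent stand

## Task

The camera's spacer ring has rolled under the low glass deck of the reagent stand: take the cranked flat probe by its handle, reach in under the deck, hook its turned-down toe behind the ring and drag the ring along the bench until it lies out in front of the deck (without touching it with the fingers under there). Then stand the probe back on its foot with the whole foot on its rubber mat, and lay the ring gently, flat on the floor of the steel parts tray. Do not knock the glass stand, and leave the slide box, the eyepiece, the bottles and the other things where they are.

Things in the scene. Friction and masses are not known exactly. Their poses are not given: they have to be found in the camera images.
- stand: Reagent stand, fixed; a low glass deck under a glass shelf. Origin: on the bench under the middle of the low deck's front edge; x points level in under the deck, y along the edge. Low deck: x 0 to 200 mm, y +-200, underside 45 and top 53 mm above the bench, open in front; below it legs 18 mm wide at y = +-190 and a back wall at x = 195. Bottles stand on the rear of both levels.
- upper_edge (a point): Middle of the lower front edge of the stand's upper glass shelf, which overhangs the low deck's front edge by 50 mm, 252 mm above the bench; axes as the stand's. The shelf is 440 mm wide (y); its bracket arms at y = +-190 reach down to 235 mm. A rail 8 mm thick runs above it, up to 296 mm. An upright gripper cannot work under it; one leaning back can.
- ring_center (a point): Centre of the lost spacer ring: black metal, outer diameter 30, bore 23, height 10 mm, 26 g, lying flat on the bench, so this point is 5 mm above it. At the start it lies 45 to 65 mm in from the deck's front edge, 55 to 90 mm left or right of the stand's middle.
- probe_grip (a point): Middle of the black handle of the probe, a cranked flat steel strip (170 g) that stands on its foot. Axes: x level from heel to toe, y across, z up. Handle 24 mm wide (y), 16 thick, 75 long, leaning back: it runs from the heel along (-0.5, 0, 0.866), 30 degrees from vertical. This point lies 42.5 mm behind and 73.6 mm above the heel. Below the handle a neck 16 wide, 4 thick.
- probe_toe (a point): Lower edge of the probe's turned-down toe, middle of its inner face (towards the heel): 86 mm ahead of the heel and level with it when the probe stands, so 128.5 mm ahead of and 73.6 mm below the handle's middle. Axes as probe_grip. The toe is a flat plate 44 mm wide, 4 thick, 12.5 high, hanging from the far end of the foot; the foot is 34 wide, its top at most 14 mm above the sole.
- probe_heel (a point): Heel of the probe: the middle of the rear end of its sole, where the 90 mm long foot meets the neck. Axes as probe_grip.
- mat: Black rubber mat, fixed: 200 (x) by 120 (y) by 3 mm thick; origin at the centre of its underside, on the bench. The probe stands on it at the start, toe towards the mat's +x.
- tray: Stainless parts tray, fixed, open at the top: outside 115 (x) by 170 (y) by 18 mm high, walls 3 mm; origin at the centre of its underside, on the bench. Floor 3 mm above the bench. The eyepiece stands in its +y half; the -y half is free.
- eyepiece_center (a point): Centre of the microscope eyepiece standing in the tray: black, 33 mm diameter, 40 mm high. To be left alone.
- slide_box_center (a point): Centre of the flat plastic slide box kept under the low deck, on the other side from the ring: 75 by 80 by 29 mm high. To be left alone.
- amber_bottle: Amber bottle, 48 mm diameter, 110 mm high, on the rear half of the low deck; origin at the centre of its underside. To be left alone.
- white_bottle: White bottle with a blue cap, 44 mm diameter, 100 mm high, on the rear half of the low deck; origin at the centre of its underside. To be left alone.
- jar: Stoppered clear glass jar, 76 mm diameter, 120 mm high, on the bench; origin at the centre of its underside. To be left alone.
- carton: White carton with a blue band, 60 by 110 by 80 mm high, on the bench; origin at the centre of its underside. To be left alone.
- dust_cap: Black dust cap, 34 mm diameter, 9 mm high, on the bench; origin at the centre of its underside. To be left alone.
Things that resemble listed ones, but are neither listed nor needed, are in the scene too. Of the things that look like the tray, the smaller one is meant.

How it is judged:
By the outcome, as a careful person would: the job done as asked, in the order asked, and still so for the second after the job is handed in, with the robot touching nothing.
It also fails if it takes over 67 s, if anything falls off the work surface, if the arm or the gripper's body presses on something with over 40 N, if the wrist force passes 120 N, or if a joint passes its speed limit or range.

## Robot

A 7-joint arm with a two-finger parallel gripper is mounted at the origin on the work surface. World frame = base frame: x ahead of the robot, y to its left, z up, the work surface at z = 0. Lengths are in mm, angles in rad, forces in N, time in s.
With the tool pointing down it reaches from about 400 to 875 mm from the base axis. Payload 4.4 kg.
Tool frame: the origin (TCP) lies midway between the tips of the shut fingers; the grasp point (between the pads) lies 19 mm behind it; z points along the fingers, y is the line along which they close (so a half turn about z gives the same grasp; the last joint's range is limited). The gripper opens to 85 mm and grips with 20 to 120 N. Pads are 22 mm wide; open, the fingers measure 114 mm over their backs; the gripper's body (76 mm by 85 mm) begins 54 mm behind the grasp point. The pads swing forward as they close: fully open they stand 13 mm farther back than shut.
Start: joints at [1.043, 0.628, 0.038, 1.517, -0.027, 0.996, -0.02], TCP at [289.642, -581.915, 231.313] pointing down, gripper open.
Joint ranges: [-3.06, 3.06], [-0.37, 2.12], [-1.25, 1.32], [0.18, 2.47], [-1.1, 4.24], [0.23, 1.98], [-2.94, 2.94]. Speed limits (rad/s): [2.57, 2.57, 3.14, 3.14, 3.14, 3.14, 3.14].

## Interface

Orientations are given as [roll, pitch, yaw] about the fixed x, y, z axes, in that order (R = Rz(yaw) Ry(pitch) Rx(roll)).
In Python, from cell import telemetry, eyes, ctrl, finder gives the robot as it stands.
- The arm moves only by the tool move_arm, never from a script. Its argument "steps" is a list of rows, each a list of 7 numbers: the turn, a rotation vector about the world's x, y, z in degrees, then the shift along the world's x, y, z in m, then the finger opening in m, from 0 to 0.0854. A call has 1 to 5 rows; each row shifts and turns the commanded pose from where the row before left it; what a row does not reach is not made up. A row lasts 1/10 s, in which the tool goes at most 50 mm and 8.59 degrees, less where a joint would pass 70% of its speed; a pose out of reach is approached as far as the arm can. A call with a gripper value outside its range is refused whole. The fingers move at their own pace and stop on an object; the grip force is fixed at half the most. Time passes only in rows, so rows that do not move let the fingers close. It gives the time, the measured TCP pose, the force, the opening and the grip force at its end, in the units of the state.
- telemetry.read_state(): the state, without advancing time (a new reading comes with each control period).
- eyes.get_image(name): name is "scene" or "top" or "wrist"; returns (picture, depth): 420x560x3 uint8, blue, green, red; 420x560 float32, mm along the optical axis (not along the pixel's ray), 0 where there is no reading.
- eyes.calibration(name): a dict with "fx", "fy", "cx", "cy" (pixels), "distortion" ([k1, k2, p1, p2, k3] as OpenCV has them; the pictures are not rectified), "position" and "attitude" of the camera in the world. Camera axes: x right, y down, z forward; pixel columns grow to the right and rows downward; lengths in mm; the calibration is good to about 2 mm. A picture is of the moment at which its call begins: read the wrist's pose just before it. calibration takes no time and is no camera call; for the wrist camera it gives the pose at the moment of the call.
- ctrl.finish_job(): hands the job in; it is judged then, once.
Trained networks look in the newest picture that a camera, given by its name, has taken for a name from the list of things; names that differ only in an ending like _2 or _b are one class to them, and where a whole thing is asked for, a point or a joint stands for the part that bears it (a point fixed in the world has none). Each returns a list of dicts, best first, with "confidence" (0 to 1); they miss things now and then, are a little off and sometimes report something else, mostly with a low value. They report only what shows in the picture. A call takes as long as a camera call. They do not tell look-alikes from the thing itself.
- finder.boxes_of(camera, name): "location" ([x, y, z] in mm, in the coordinates of the camera as it stood for that picture, good to about 4 mm: the middle of the surface that is visible of it).
- finder.cut_out(camera, name): "mask" (420x560 bool, what is visible of it).
- finder.pinpoint(camera, name): "location" ([x, y, z] in mm, in the coordinates of the camera as it stood for that picture, good to about 4 mm: a listed point, or the origin of a listed thing).
The state is a dict: "clock": time; "qpos": joint angles; "qd": joint speeds; "tau": joint torques, N m; "eef_pos": TCP position; "tool_rot": TCP orientation; "force": force on the tool from outside, world axes, zero at the start; "torque": the same for the moment, N m; "width": finger opening in mm; "gripper_force": force on a finger pad.
Only numpy, scipy, OpenCV 4.12 (cv2) and the standard library are available. Lean on these libraries where they do the work, as an engineer would, in place of code of your own. Each camera call takes 0.05 s, during which the arm holds its last target. There are 200 camera calls.

## Working session

There is one attempt and no reset: what is moved stays moved. The work goes in short steps, Python scripts to look and compute and a tool call to move; the robot and the scene stay as the last step left them, time stands still between calls to the robot, and variables do not carry over. Pictures are saved under pics/ and viewed, at most 10 in all, crops included, and the job is handed in when it is done.

Besides the shell and the picture viewer there is one more tool, called after "Emit:" by a JSON object that holds its "op" and its "data", one argument or row to a line. move_arm: Moves the arm, as the interface text tells. Its arguments: {"type":"object","properties":{"steps":{"type":"array"}},"required":["steps"]}

```bash
ls; mkdir -p pics
cat > h.py <<'E'
import numpy as np, cv2
from scipy.spatial.transform import Rotation as R
from cell import telemetry, eyes, ctrl, finder
np.set_printoptions(precision=1,suppress=True)
def pose(c):
    a=np.array(c["attitude"],float)
    M=a if a.shape==(3,3) else (R.from_euler('xyz',a).as_matrix() if a.size==3 else R.from_quat(a).as_matrix())
    return M,np.array(c["position"],float)
def toworld(c,p):
    M,t=pose(c); return M@np.array(p,float)+t
def pix2ray(c,uv):
    K=np.array([[c['fx'],0,c['cx']],[0,c['fy'],c['cy']],[0,0,1]])
    n=cv2.undistortPoints(np.array(uv,float).reshape(-1,1,2),K,np.array(c['distortion'],float)).reshape(-1,2)
    return np.c_[n,np.ones(len(n))]
def onplane(c,uv,z):
    M,t=pose(c); d=pix2ray(c,uv)@M.T
    return t+d*((z-t[2])/d[:,2])[:,None]
def proj(c,P):
    M,t=pose(c); q=(np.atleast_2d(P)-t)@M
    K=np.array([[c['fx'],0,c['cx']],[0,c['fy'],c['cy']],[0,0,1]])
    return cv2.projectPoints(q,np.zeros(3),np.zeros(3),K,np.array(c['distortion'],float))[0].reshape(-1,2)
E
python3 - <<'E'
from h import *
for n in ("scene","top"):
    c=eyes.calibration(n); print(n,c)
    im,d=eyes.get_image(n); cv2.imwrite(f"pics/{n}0.png",im); np.save(f"pics/{n}0d.npy",d)
    for t in "stand upper_edge ring_center probe_grip probe_toe probe_heel mat tray eyepiece_center slide_box_center amber_bottle white_bottle jar carton dust_cap".split():
        for r in finder.pinpoint(n,t)[:3]:
            w=toworld(c,r['location']); print(t,round(r['confidence'],2),w,proj(c,w)[0], {k:v for k,v in r.items() if k not in('location','confidence')} or '')
print(telemetry.read_state())
E
```

```text
pics
scene {'fx': 544.3818192892404, 'fy': 544.3818192892404, 'cx': 280.72481914056266, 'cy': 202.42713287398175, 'distortion': array([0., 0., 0., 0., 0.]), 'position': array([1629. ,   79.6, 1193.4]), 'attitude': array([-2.3,  0. ,  1.6])}
stand 0.6 [622.8   9.3  -4.2] [270.9 273.7] 
upper_edge 0.89 [571.1  14.2 250.4] [271.5 194.9] 
probe_grip 0.7 [415.3 287.5  73.4] [365.4 205.5] 
probe_toe 0.55 [544.9 295.2   2. ] [369.5 253.5] 
probe_heel 0.38 [ 515.7 -313.3   -2.7] [165.3 244.2] 
mat 0.74 [511.1 305.   -0.4] [371.7 245.6] 
mat 0.49 [673.9 393.5  -0.5] [409.6 289.6] 
tray 0.8 [ 228.6 -268.5    3.7] [194. 181.] 
tray 0.56 [ 513.4 -312.1   -0.2] [165.7 243. ] 
eyepiece_center 0.36 [ 513.  -263.6   23.1] [180.8 237.8] 
eyepiece_center 0.32 [572.4  14.2 252.8] [271.5 194.6] 
slide_box_center 0.24 [772.2 -79.4  51.1] [233.6 303.9] 
amber_bottle 0.96 [761.3 118.   51.9] [310.1 301.7] 
white_bottle 0.93 [769.8 -77.5  53. ] [234.4 302.7] 
white_bottle 0.4 [620.8   7.4  -2.2] [270.3 272.7] 
jar 0.96 [674.8 396.2  -1. ] [410.6 290. ] 
carton 0.6 [ 655.4 -439.5    2. ] [111.  278.7] 
dust_
[... 845 characters left out ...]
3.9] [379.8 205.8] 
jar 0.69 [671.9 402.6   5.3] [153.2 158.6] 
jar 0.66 [ 524.1 -314.7    4.9] [395.  203.6] 
carton 0.82 [ 661.1 -432.1    4.9] [431.  158.4] 
carton 0.59 [462.7 290.    4.2] [190.1 227.6] 
dust_cap 0.65 [ 524.7 -310.9    4.4] [393.7 203.5] 
dust_cap 0.42 [527.  510.5  -0.6] [115.7 207.3] 
{'clock': 1.6, 'qpos': array([ 1. ,  0.6,  0. ,  1.5, -0. ,  1. , -0. ]), 'qd': array([-0., -0.,  0.,  0.,  0.,  0.,  0.]), 'tau': array([ -0. , -56.3,   1.2, -19.4,   0. ,   0. ,   0. ]), 'eef_pos': array([ 289.6, -581.9,  231.3]), 'tool_rot': array([-3.1, -0. ,  0.5]), 'force': array([-0.6, -0.5, -0.4]), 'torque': array([-0.,  0.,  0.]), 'gripper_force': 0.0, 'width': 85.36062072861463}
```

View pics/scene0.png

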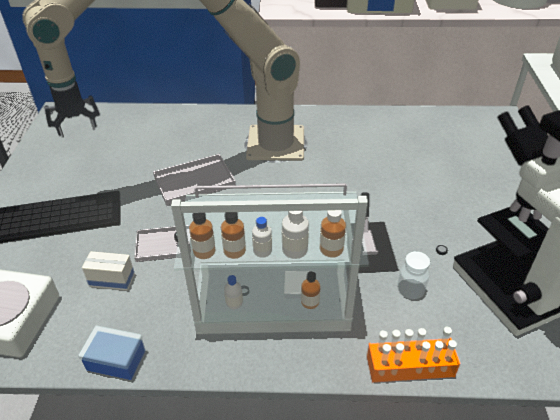

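View pics/top0.png

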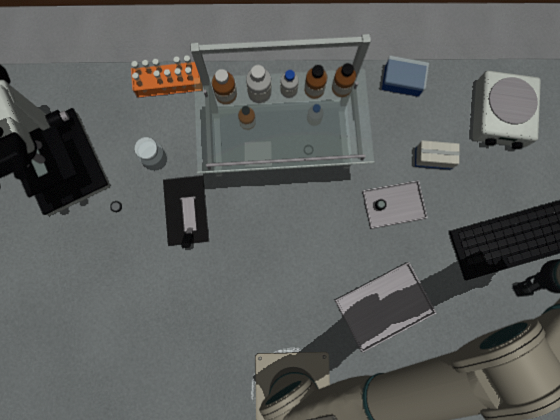

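Both views show the probe on its mat at top (188,220), toe towards the stand. The ring is a small circle under the deck at top (308,150), and the slide box is at (258,150). Two trays: the small one at top (394,205) holds the eyepiece at (380,205), and the larger one is at (385,305). The small one is the tray meant. I'll confirm all of this in one enlarged crop.

Run:
```python
from h import *
im=cv2.imread("pics/top0.png"); c=eyes.calibration("top")
a=cv2.resize(im[125:200,185:385],None,fx=4,fy=4,interpolation=cv2.INTER_CUBIC)
b=cv2.resize(im[173:253,155:218],(236,300),interpolation=cv2.INTER_CUBIC)
d=cv2.resize(im[175:235,355:435],(400,300),interpolation=cv2.INTER_CUBIC)
o=np.zeros((600,800,3),np.uint8); o[:300]=a; o[300:,:236]=b; o[300:,260:660]=d
cv2.imwrite("pics/crop1.png",o)
print(c['attitude']*180/np.pi)
print("ring",onplane(c,[[308,150]],5))
def rect(t):
    r=finder.cut_out("top",t)
    for q in r[:2]:
        m=q['mask'].astype(np.uint8)
        (u,v)=np.argwhere(m)[:,::-1].mean(0)
        bx=cv2.boxPoints(cv2.minAreaRect(np.argwhere(m)[:,::-1].astype(np.float32)))
        print(t,round(q['confidence'],2),m.sum(),u,v); z={'mat':3,'tray':18}.get(t,5)
        P=onplane(c,bx,z); print(P[:,:2].round(1).tolist(),P.mean(0))
for t in ("ring_center","mat","tray","probe_toe","slide_box_center"): rect(t)
```

```text
[-169.7   -1.1  -91.1]
ring [[692.1 -60.9   5. ]]
mat 0.64 2140 184.29439252336448 207.82056074766356
[[611.3, 376.0], [620.8, 253.9], [421.1, 234.6], [412.1, 354.0]] [516.3 304.6   3. ]
tray 0.79 5072 385.2712933753943 306.4426261829653
[[248.8, -119.5], [356.5, -342.6], [203.3, -413.4], [99.8, -192.6]] [ 227.1 -267.    18. ]
tray 0.62 2259 394.8871181938911 204.06153165117308
[[565.5, -214.0], [598.2, -389.5], [477.2, -405.3], [445.9, -232.0]] [ 521.7 -310.2   18. ]
probe_toe 0.7 550 188.26909090909092 219.73636363636365
[[406.3, 315.4], [553.9, 317.7], [553.3, 276.5], [405.6, 274.9]] [479.8 296.2   5. ]
```

View pics/crop1.png

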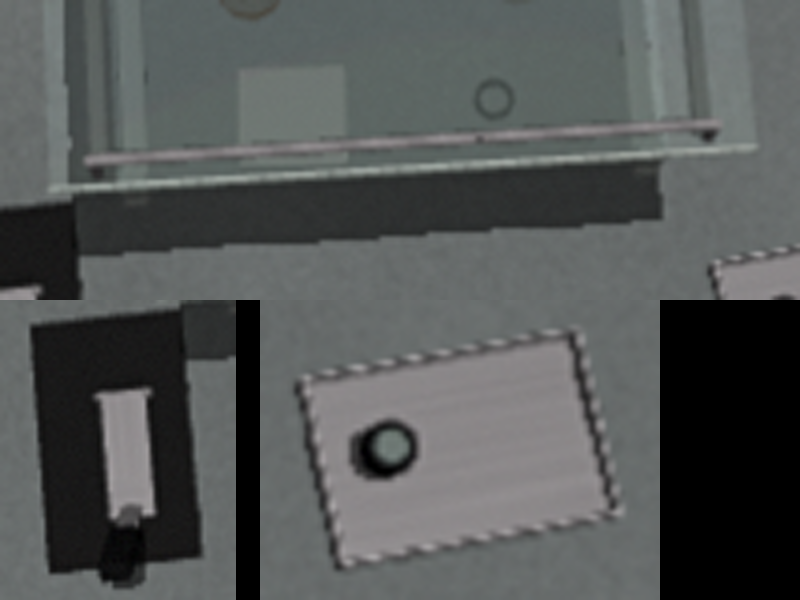

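The crop shows the ring at top pixel (308.5,149.5) and the slide box left of it. The probe is on the mat with its wide toe plate at (186,197) and handle at (188,240). The small tray holds the eyepiece, and its free half is to the right. Next I work out the yaws and the probe pose.

Run:
```python
from h import *
c=eyes.calibration("top")
P=onplane(c,[[197.5,172.5],[374.25,161.75]],256); v=P[0]-P[1]; print("shelf",P,np.linalg.norm(v[:2]),"yaw",np.degrees(np.arctan2(-v[0],v[1])))
Q=lambda x,y:(155+x*63/236,173+(y-300)*80/300)
toe=onplane(c,[Q(95,395),Q(150,390)],17); v=toe[0]-toe[1]; print("toe",toe,toe.mean(0),"yaw",np.degrees(np.arctan2(-v[0],v[1])))
E_=onplane(c,[Q(100,400),Q(110,517),Q(147,396),Q(155,513)],10); print("foot sides",E_, np.degrees(np.arctan2(E_[[0,2],1]-E_[[1,3],1],E_[[0,2],0]-E_[[1,3],0])))
h=onplane(c,[Q(123,540)],110);print("handle end",h)
y=np.radians(3.4); ex=np.array([np.cos(y),np.sin(y)]);ey=np.array([-ex[1],ex[0]]); o=np.array([623.5,12])
for p in ([692.5,-61.5],): print("ring in stand",(p-o)@ex,(p-o)@ey)
```

```text
shelf [[ 566.1  233.   256. ]
 [ 587.3 -208.3  256. ]] 441.78596325402884 yaw 2.7523741141468605
toe [[547.6 317.4  17. ]
 [550.9 274.6  17. ]] [549.3 296.   17. ] yaw 4.404584637359048
foot sides [[544.9 314.7  10. ]
 [452.6 305.5  10. ]
 [547.6 277.9  10. ]
 [455.1 270.7  10. ]] [5.7 4.5]
handle end [[422.8 278.7 110. ]]
ring in stand 64.51952966890663 -77.4627671291381
```

```bash
cat >> h.py <<'E'
def delta(pos,rpy_deg,verbose=True):
    s=telemetry.read_state(); R0=R.from_euler('xyz',s['tool_rot']); R1=R.from_euler('xyz',rpy_deg,degrees=True)
    rv=np.degrees((R1*R0.inv()).as_rotvec()); dp=np.array(pos)-s['eef_pos']
    print("t",round(s['clock'],2),"pos",s['eef_pos'],"rpy",np.degrees(s['tool_rot']),"q",np.round(s['qpos'],2),"w",round(s['width'],1),"F",s['force'],"gf",round(s['gripper_force'],1))
    print("turn",rv,np.linalg.norm(rv),"shift",dp,np.linalg.norm(dp)); return rv,dp
E
python3 -c "
from h import *
delta([369,283,164],[180,-30,4.7])"
```

```text
t 1.85 pos [ 289.6 -581.9  231.3] rpy [-180.    -0.    26.5] q [ 1.   0.6  0.   1.5 -0.   1.  -0. ] w 85.8 F [-0.6  0.1 -0.6] gf 0.0
turn [  8.1 -29.1 -21.3] 36.912081222523476 shift [ 79.4 864.9 -67.3] 871.1370234560698
```

Emit:
{"op": "move_arm", "data": {
  "steps": [
    [0,0,0,0.025,0.036,0.012,0.085],
    [0,0,0,0.025,0.036,0.012,0.085],
    [0,0,0,0.025,0.036,0.012,0.085],
    [0,0,0,0.025,0.036,0.012,0.085],
    [0,0,0,0.025,0.036,0.012,0.085]
  ]
}}

```text
clock: 2.35
eef_pos: [415.5, -400.4, 292.0]
tool_rot: [3.141, -0.0, 0.462]
force: [1.1, 0.0, 0.9]
width: 84.7
gripper_force: 0.0
```

Emit:
{"op": "move_arm", "data": {
  "steps": [
    [0,0,0,0.015,0.045,0.004,0.085],
    [0,0,0,0.015,0.045,0.004,0.085],
    [0.8,-2.9,-2.1,0,0.048,0,0.085],
    [0.8,-2.9,-2.1,0,0.048,0,0.085],
    [0.8,-2.9,-2.1,0,0.048,0,0.085]
  ]
}}

```text
clock: 2.85
eef_pos: [444.7, -166.0, 299.6]
tool_rot: [3.119, -0.159, 0.352]
force: [1.0, 1.2, 0.3]
width: 85.0
gripper_force: 0.0
```

Emit:
{"op": "move_arm", "data": {
  "steps": [
    [0.8,-2.9,-2.1,0,0.049,0,0.085],
    [0.8,-2.9,-2.1,0,0.049,0,0.085],
    [0.8,-2.9,-2.1,0,0.049,0,0.085],
    [0.8,-2.9,-2.1,0,0.049,0,0.085],
    [0.8,-2.9,-2.1,-0.005,0.049,0,0.085]
  ]
}}

```text
clock: 3.35
eef_pos: [441.9, 49.5, 299.3]
tool_rot: [3.113, -0.387, 0.191]
force: [1.5, -0.5, -0.1]
width: 85.0
gripper_force: 0.0
```

```bash
python3 -c "
from h import *
delta([369,283,164],[180,-30,4.7])"
```

```text
t 3.35 pos [441.9  49.5 299.3] rpy [178.4 -22.2  10.9] q [-0.1  0.1 -0.1  2.3  0.1  0.4 -1.7] w 85.0 F [ 1.5 -0.5 -0.1] gf 0.0
turn [ 2.5 -7.6 -5.5] 9.699392421558269 shift [ -72.9  233.5 -135.3] 279.55953266105195
```

Emit:
{"op": "move_arm", "data": {
  "steps": [
    [0.5,-1.5,-1.1,-0.005,0.045,-0.01,0.085],
    [0.5,-1.5,-1.1,-0.005,0.045,-0.01,0.085],
    [0.5,-1.5,-1.1,-0.01,0.045,-0.015,0.085],
    [0.5,-1.5,-1.1,-0.015,0.045,-0.015,0.085],
    [0.5,-1.5,-1.1,-0.015,0.04,-0.02,0.085]
  ]
}}

```text
clock: 3.85
eef_pos: [420.3, 159.3, 260.5]
tool_rot: [3.111, -0.446, 0.128]
force: [0.5, 0.2, -0.5]
width: 85.4
gripper_force: 0.0
```

Run:
```python
from h import *
delta([369,283,164],[180,-30,4.7])
c=eyes.calibration("wrist"); im,d=eyes.get_image("wrist"); cv2.imwrite("pics/w1.png",im)
for t in ("probe_grip","probe_toe","probe_heel","mat"):
    for r in finder.pinpoint("wrist",t)[:2]: print(t,round(r['confidence'],2),toworld(c,r['location']))
```

```text
t 3.85 pos [420.3 159.3 260.5] rpy [178.2 -25.5   7.3] q [-0.7  0.2  0.1  2.4  0.8  0.3 -2.8] w 85.4 F [ 0.5  0.2 -0.5] gf 0.0
turn [ 2.  -4.3 -1.8] 5.064327137417991 shift [-51.3 123.7 -96.5] 165.04146516612045
probe_grip 0.92 [418.2 291.1  79.6]
probe_toe 0.63 [546.2 298.7   0.9]
probe_heel 0.76 [465.5 289.4   3.7]
mat 0.95 [514.6 302.3   3.8]
```

View pics/w1.png

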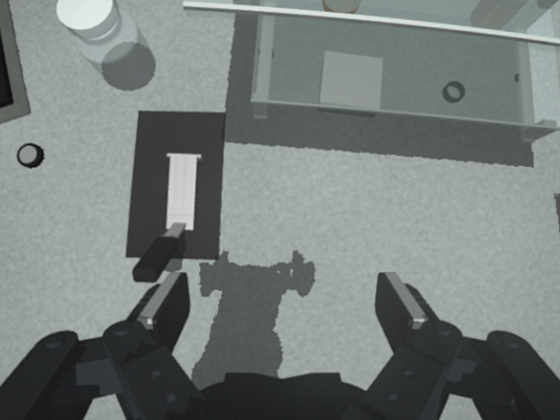

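The wrist view shows the probe on its mat, with the handle at (160,255) and toe at (183,157), and the ring under the glass at (454,91). Joint 7 is near its limit, so I'll fit a quick kinematic model from the recorded poses to choose the wrist branch.

```bash
cat > kin.py <<'E'
import numpy as np, itertools
from scipy.spatial.transform import Rotation as R
from scipy.optimize import least_squares
LO=np.array([-3.06,-.37,-1.25,.18,-1.1,.23,-2.94]);HI=np.array([3.06,2.12,1.32,2.47,4.24,1.98,2.94])
def fk(q,p,s):
    d1,L1,L2,L3,a1,a2,a3,o1,o7=p
    z=lambda a:R.from_rotvec([0,0,a]); y=lambda a:R.from_rotvec([0,a,0])
    M=z(s[0]*q[0]+o1); P=np.array([0,0,d1.item() if hasattr(d1,'item') else d1])
    M=M*y(q[1])*z(s[1]*q[2]); P=P+M.apply([a1,0,L1])
    M=M*y(q[3])*z(s[2]*q[4]); P=P+M.apply([a2,0,L2])
    M=M*y(q[5]); P=P+M.apply([a3,0,0])
    M=M*z(s[3]*q[6]+o7); P=P+M.apply([0,0,L3])
    return P,M
E
cat > fit.py <<'E'
from kin import *; import json
from cell import telemetry
s=telemetry.read_state()
D=[(np.array([1.043,.628,.038,1.517,-.027,.996,-.02]),np.array([289.642,-581.915,231.313]),R.from_euler('xyz',[np.pi,0,np.radians(26.5)]))]
D.append((np.array(s['qpos']),np.array(s['eef_pos']),R.from_euler('xyz',s['tool_rot'])))
try: D+= [(np.array(a),np.array(b),R.from_euler('xyz',c)) for a,b,c in json.load(open('extra.json'))]
except Exception: pass
json.dump([[d[0].tolist(),d[1].tolist(),d[2].as_euler('xyz').tolist()] for d in D[1:]],open('extra.json','w'))
best=[]
for sg in itertools.product([1,-1],repeat=4):
  for o7 in (0,np.pi/2,-np.pi/2,np.pi):
    def f(p):
        r=[]
        for q,P,M in D:
            a,b=fk(q,p,sg); r+=list((a-P)/1000); r+=list((M*b.inv()).as_rotvec()*.3)
        r+=list((np.array(p)[4:7])*1e-5)
        return r
    for o1 in (0,np.pi/2,np.pi,-np.pi/2):
        z=least_squares(f,[300,400,400,250,0,0,0,o1,o7],x_scale=[100,100,100,100,30,30,30,1,1],max_nfev=60)
        best.append((z.cost,sg,z.x))
best.sort(key=lambda b:b[0])
for b in best[:4]: print(b[0],b[1],np.round(b[2],2))
json.dump([best[0][1],best[0][2].tolist()],open('kin.json','w'))
print(np.round(s['qpos'],3))
E
time python3 fit.py
```

```text
8.955598100668845e-06 (-1, -1, -1, -1) [ 6.9679e+02  1.0108e+02  5.8046e+02 -4.3530e+01  1.7727e+02  2.0446e+02
 -7.0650e+01 -2.0000e-02  7.8300e+00]
8.955598100669843e-06 (-1, -1, -1, -1) [ 6.9679e+02  1.0108e+02  5.8046e+02 -4.3530e+01  1.7727e+02  2.0446e+02
 -7.0650e+01 -2.0000e-02  1.5500e+00]
8.955598100671806e-06 (-1, -1, -1, -1) [ 6.9679e+02  1.0108e+02  5.8046e+02 -4.3530e+01  1.7727e+02  2.0446e+02
 -7.0650e+01 -2.0000e-02  1.5500e+00]
8.955598100672657e-06 (-1, -1, -1, -1) [ 6.9679e+02  1.0108e+02  5.8046e+02 -4.3530e+01  1.7727e+02  2.0446e+02
 -7.0650e+01 -2.0000e-02  1.5500e+00]
[-0.667  0.156  0.082  2.373  0.761  0.305 -2.735]
real	0m7.624s
user	0m8.130s
sys	0m0.045s
```

Emit:
{"op": "move_arm", "data": {
  "steps": [
    [-3.65,-0.45,7.6,0,0,0,0.085],
    [-3.65,-0.45,7.6,0,0,0,0.085],
    [-3.65,-0.45,7.6,0,0,0,0.085],
    [-3.65,-0.45,7.6,0,0,0,0.085],
    [-3.65,-0.45,7.6,0,0,0,0.085]
  ]
}}

```text
clock: 4.6
eef_pos: [421.5, 155.1, 260.8]
tool_rot: [2.794, -0.319, 0.915]
force: [0.0, 1.1, 0.6]
width: 85.3
gripper_force: 0.0
```

Emit:
{"op": "move_arm", "data": {
  "steps": [
    [-3.65,-0.45,7.6,0,0.01,-0.01,0.085],
    [-3.65,-0.45,7.6,0,0.01,-0.01,0.085],
    [-3.65,-0.45,7.6,0,0.01,-0.01,0.085],
    [-3.65,-0.45,7.6,0,0.01,-0.01,0.085],
    [-3.65,-0.45,7.6,0,0.01,-0.01,0.085]
  ]
}}

```text
clock: 5.1
eef_pos: [422.1, 205.7, 210.5]
tool_rot: [2.661, -0.032, 1.607]
force: [-0.4, -0.7, 0.1]
width: 84.8
gripper_force: 0.0
```

```bash
cat >> h.py <<'E'
def flip(rpy): return (R.from_euler('xyz',rpy,degrees=True)*R.from_rotvec([0,0,np.pi])).as_euler('xyz',degrees=True)
E
python3 - <<'E'
from h import *
delta([369,283,164],flip([180,-30,4.7]))
E
python3 fit.py
```

```text
t 5.1 pos [422.1 205.7 210.5] rpy [152.5  -1.8  92.1] q [-0.7  0.3 -0.   2.4  1.5  0.3 -2.1] w 84.8 F [-0.4 -0.7  0.1] gf 0.0
turn [-44.8  -5.9  81.5] 93.20854880533385 shift [-53.1  77.3 -46.5] 104.68246073230185
3.587204978456724e-05 (-1, -1, -1, -1) [ 3.7362e+02  5.6307e+02  3.9074e+02  3.8960e+02 -1.6920e+01  7.3800e+00
 -8.4500e+00 -4.0000e-02  1.5300e+00]
3.587204978456867e-05 (-1, -1, -1, -1) [ 3.7362e+02  5.6306e+02  3.9074e+02  3.8960e+02 -1.6920e+01  7.3800e+00
 -8.4500e+00 -4.0000e-02  1.5300e+00]
3.5872049784572465e-05 (-1, -1, -1, -1) [ 3.7362e+02  5.6306e+02  3.9074e+02  3.8960e+02 -1.6920e+01  7.3800e+00
 -8.4500e+00 -4.0000e-02  1.5300e+00]
3.587204978459126e-05 (-1, -1, -1, -1) [ 3.7362e+02  5.6307e+02  3.9074e+02  3.8960e+02 -1.6920e+01  7.3800e+00
 -8.4500e+00 -4.0000e-02  1.5300e+00]
[-0.694  0.302 -0.027  2.422  1.516  0.281 -2.146]
```

```bash
cat >> kin.py <<'E'
import json
SG,PP=json.load(open('kin.json'))
def ik(pos,Rt,q0):
    best=None
    for k in range(6):
        rng=np.random.default_rng(k); x0=np.clip(q0 if k==0 else q0+rng.normal(0,.4,7),LO+.02,HI-.02)
        f=lambda q:(lambda a,b:np.r_[(a-pos)/1000,(Rt*b.inv()).as_rotvec()*.3,(q-q0)*1e-4])(*fk(q,PP,SG))
        z=least_squares(f,x0,bounds=(LO,HI),max_nfev=100)
        if best is None or z.cost<best.cost: best=z
    a,b=fk(best.x,PP,SG); return best.x,np.linalg.norm(a-pos),np.degrees((Rt*b.inv()).magnitude())
E
cat > reach.py <<'E'
from kin import *; from h import telemetry,np
q0=np.array(telemetry.read_state()['qpos'])
def tgt(grip,yaw,lean):
    Rt=R.from_euler('xyz',[180,-lean,yaw],degrees=True)*R.from_rotvec([0,0,np.pi]); return np.array(grip)+19*Rt.apply([0,0,1]),Rt
ex=lambda y:np.array([np.cos(np.radians(y)),np.sin(np.radians(y)),0])
ring=np.array([692.5,-61.5,0])
for lean in (15,30,45,60):
    q=q0
    for nm,g,y in [("A",[419.5,287,76.6],4.7)]+[("D%d"%d,ring+ex(2.75)*(-110.5-d)+[0,0,76],2.75) for d in (0,60,110,150,180)]:
        p,Rt=tgt(g,y,lean); q1,e,r=ik(p,Rt,q); print(lean,nm,p.round(0),"err",round(e,1),round(r,1),np.round(q1,2)); q=q1 if e<10 else q
E
python3 reach.py
```

```text
15 A [424. 287.  58.] err 0.0 0.0 [-0.7  0.7 -0.1  2.2  1.6  0.2 -0.7]
15 D0 [587. -67.  58.] err 0.0 0.0 [ 0.4  0.8 -0.5  2.1  1.3  0.3  0.5]
15 D60 [527. -69.  58.] err 0.0 0.0 [ 0.5  0.8 -0.6  2.2  1.7  0.3  0.1]
15 D110 [477. -72.  58.] err 0.0 0.0 [ 0.6  0.8 -0.7  2.4  1.9  0.4 -0.1]
15 D150 [437. -74.  58.] err 0.0 0.0 [ 0.7  0.8 -0.8  2.5  2.   0.5 -0.2]
15 D180 [407. -75.  58.] err 7.1 1.7 [ 0.4  0.7 -0.3  2.5  2.6  0.2 -0.8]
30 A [429. 288.  60.] err 0.0 0.0 [-0.8  0.8 -0.1  2.4  2.3  0.6 -1.6]
30 D0 [592. -66.  60.] err 0.0 0.0 [ 0.3  0.8 -0.2  2.3  3.1  0.4 -1.4]
30 D60 [532. -69.  60.] err 0.0 0.0 [ 0.3  0.8 -0.2  2.5  3.2  0.6 -1.3]
30 D110 [482. -72.  60.] err 16.9 4.0 [ 0.4  0.7 -0.3  2.5  3.1  0.5 -1.3]
30 D150 [442. -74.  60.] err 30.9 7.5 [ 0.5  0.7 -0.3  2.5  3.1  0.4 -1.2]
30 D180 [412. -75.  60.] err 40.9 10.1 [ 0.6  0.7 -0.3  2.5  3.1  0.3 -1.2]
45 A [433. 288.  63.] err 13.0 3.0 [-1.6  1.1  0.8  2.5  3.1  0.6 -2.8]
45 D0 [596. -66.  63.] err 6.6 1.2 [ 0.5  1.  -0.4  2.5  3.1  1.  -1.2]
45 D60 [536. -69.  63.] err 33.0 6.8 [ 0.6  0.9 -0.5  2.5  3.1  0.8 -1.1]
45 D110 [486. -71.  63.] err 50.5 11.4 [ 0.8  0.9 -0.6  2.5  3.1  0.6 -0.9]
45 D150 [446. -73.  63.] err 62.5 14.8 [ 1.   0.9 -0.7  2.5  3.1  0.5 -0.8]
45 D180 [416. -75.  63.] err 70.5 17.1 [ 1.1  1.  -0.8  2.5  3.1  0.4 -0.7]
60 A [436. 288.  67.] err 17.7 4.0 [-1.9  1.5  0.8  2.5  2.8  0.7 -2.9]
60 D0 [599. -66.  66.] err 35.6 4.8 [ 1.   1.5 -1.   2.5  3.1  1.2 -0.4]
60 D60 [539. -69.  66.] err 57.0 10.6 [ 1.3  1.7 -1.1  2.5  3.1  0.9 -0.1]
60 D110 [489. -71.  66.] err 66.3 14.4 [ 1.6  1.8 -1.   2.5  3.1  0.7  0.2]
60 D150 [449. -73.  66.] err 70.6 16.5 [ 1.8  1.9 -1.   2.5  3.1  0.5  0.4]
60 D180 [419. -75.  66.] err 72.5 17.6 [ 1.9  1.9 -0.9  2.5  3.1  0.4  0.5]
```

```bash
sed -i 's/(15,30,45,60)/(20,23)/; s/(0,60,110,150,180)/(0,60,110,130)/' reach.py; sed -i 's/h import telemetry/h import telemetry,delta,flip/' reach.py
cat >> reach.py <<'E'
p,Rt=tgt([419.5,287,76.6],4.7,20)
delta(p-110*Rt.apply([0,0,-1])*-1,Rt.as_euler('xyz',degrees=True)); print(p)
E
python3 reach.py
```

```text
20 A [426. 288.  59.] err 0.0 0.0 [-0.8  0.7  0.1  2.3  2.2  0.2 -1.4]
20 D0 [589. -66.  58.] err 0.0 0.0 [ 0.4  0.8 -0.4  2.2  2.   0.2 -0.2]
20 D60 [529. -69.  58.] err 0.0 0.0 [ 0.5  0.8 -0.6  2.3  2.2  0.4 -0.3]
20 D110 [479. -72.  58.] err 0.0 0.0 [ 0.6  0.8 -0.7  2.4  2.3  0.5 -0.4]
20 D130 [459. -73.  58.] err 1.0 0.2 [ 0.3  0.7 -0.2  2.5  3.1  0.3 -1.3]
23 A [427. 288.  59.] err 0.0 0.0 [-0.8  0.7 -0.   2.3  2.2  0.3 -1.4]
23 D0 [590. -66.  59.] err 0.0 0.0 [ 0.3  0.8 -0.3  2.2  2.6  0.2 -0.8]
23 D60 [530. -69.  59.] err 0.0 0.0 [ 0.4  0.8 -0.4  2.4  2.6  0.4 -0.8]
23 D110 [480. -72.  59.] err 0.7 0.2 [ 0.3  0.7 -0.2  2.5  3.1  0.4 -1.3]
23 D130 [460. -73.  59.] err 7.9 1.9 [ 0.3  0.7 -0.2  2.5  3.1  0.4 -1.3]
t 5.1 pos [422.1 205.7 210.5] rpy [152.5  -1.8  92.1] q [-0.7  0.3 -0.   2.4  1.5  0.3 -2.1] w 84.8 F [-0.4 -0.7  0.1] gf 0.0
turn [-38.2   2.4  85.2] 93.38427996095254 shift [-33.6  78.8 -48.4] 98.35898361259943
[426.  287.5  58.7]
```

Emit:
{"op": "move_arm", "data": {
  "steps": [
    [-3.5,0.2,7.75,-0.003,0.007,-0.004,0.085],
    [-3.5,0.2,7.75,-0.003,0.007,-0.004,0.085],
    [-3.5,0.2,7.75,-0.003,0.007,-0.004,0.085],
    [-3.5,0.2,7.75,-0.003,0.007,-0.004,0.085],
    [-3.5,0.2,7.75,-0.003,0.007,-0.004,0.085]
  ]
}}

```text
clock: 5.6
eef_pos: [407.2, 240.5, 190.7]
tool_rot: [2.792, 0.24, 2.302]
force: [0.5, -0.3, 0.6]
width: 84.9
gripper_force: 0.0
```

Emit:
{"op": "move_arm", "data": {
  "steps": [
    [-3.5,0.2,7.75,-0.003,0.007,-0.004,0.085],
    [-3.5,0.2,7.75,-0.003,0.007,-0.004,0.085],
    [-3.5,0.2,7.75,-0.003,0.007,-0.004,0.085],
    [-3.5,0.2,7.75,-0.003,0.007,-0.004,0.085],
    [-3.5,0.2,7.75,-0.003,0.007,-0.004,0.085]
  ]
}}

```text
clock: 6.1
eef_pos: [392.4, 275.7, 170.7]
tool_rot: [3.082, 0.356, 3.069]
force: [-0.2, -0.3, -0.2]
width: 84.8
gripper_force: 0.0
```

```bash
python3 reach.py | tail -4
python3 - <<'E'
from h import *
c=eyes.calibration("wrist"); im,d=eyes.get_image("wrist"); cv2.imwrite("pics/w2.png",im)
for t in ("probe_grip","probe_toe","probe_heel","mat"):
    for r in finder.pinpoint("wrist",t)[:1]: w=toworld(c,r['location']);print(t,round(r['confidence'],2),w,proj(c,w)[0])
E
```

```text
23 D130 [460. -73.  59.] err 7.9 1.9 [ 0.3  0.7 -0.2  2.5  3.1  0.4 -1.3]
t 6.1 pos [392.4 275.7 170.7] rpy [176.6  20.4 175.8] q [-0.6  0.4 -0.3  2.3  1.2  0.4 -0.5] w 84.8 F [-0.2 -0.3 -0.2] gf 0.0
turn [-3.2  0.4  7.7] 8.345133740237312 shift [-4.   8.8 -8.6] 12.910587899950382
[426.  287.5  58.7]
probe_grip 0.69 [465.1 289.4   7. ] [290.4 198.8]
probe_toe 0.57 [542.9 295.4   3.6] [297.6 250.3]
probe_heel 0.96 [466.5 290.3   1.9] [290.8 196.9]
mat 0.68 [512.3 301.1   4. ] [302.  230.7]
```

View pics/w2.png

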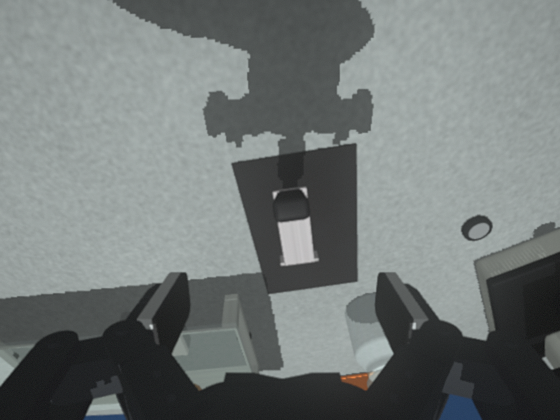

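Emit:
{"op": "move_arm", "data": {
  "steps": [
    [-3.2,0.4,7.7,0,0.01,-0.008,0.085],
    [0,0,0,0.008,0.001,-0.026,0.085],
    [0,0,0,0.009,0.001,-0.026,0.085],
    [0,0,0,0.009,0,-0.026,0.085],
    [0,0,0,0.01,0,-0.026,0.085]
  ]
}}

```text
clock: 6.85
eef_pos: [427.1, 289.3, 57.7]
tool_rot: [3.139, 0.349, -3.062]
force: [1.0, -0.0, 0.6]
width: 85.1
gripper_force: 0.0
```

Run:
```python
from h import *
delta([428.5,287.7,59],flip([180,-20,4.7]))
c=eyes.calibration("wrist"); im,d=eyes.get_image("wrist"); cv2.imwrite("pics/w3.png",im)
print(proj(c,[[422,287.2,76.6],[464.5,290.5,3],[550,297.5,3]]))
```

```text
t 6.85 pos [427.1 289.3  57.7] rpy [ 179.9   20.  -175.4] q [-0.7  0.7 -0.2  2.3  1.9  0.4 -1. ] w 85.1 F [ 1.  -0.   0.6] gf 0.0
turn [-0.1  0.   0.1] 0.1349885736749454 shift [ 1.4 -1.6  1.3] 2.5414065285191585
[[278.5 298.1]
 [279.5 250.7]
 [280.1 322.7]]
```

View pics/w3.png

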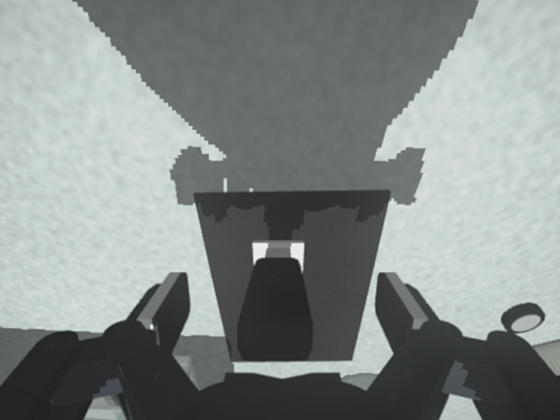

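The handle at (275,305) sits between the fingers, about 2 mm off centre, so I correct that and close.

Emit:
{"op": "move_arm", "data": {
  "steps": [
    [0,0,0,0.001,-0.002,0.001,0.03],
    [0,0,0,0,0,0,0.02],
    [0,0,0,0,0,0,0.015],
    [0,0,0,0,0,0,0.015],
    [0,0,0,0,0,0,0.015]
  ]
}}

```text
clock: 7.4
eef_pos: [427.5, 288.4, 60.4]
tool_rot: [3.139, 0.35, -3.059]
force: [-1.7, -1.5, 7.3]
width: 23.7
gripper_force: 59.9
```

Emit:
{"op": "move_arm", "data": {
  "steps": [
    [0,0,0,0,0,0,0.01],
    [0,0,0,0,0,0,0.01],
    [0,0,0,0,0,0,0.01]
  ]
}}

```text
clock: 7.7
eef_pos: [427.4, 288.4, 60.4]
tool_rot: [3.139, 0.35, -3.059]
force: [-3.0, -0.9, 8.0]
width: 23.3
gripper_force: 60.0
```

Run:
```python
from h import *
delta([428.5,287.7,59],flip([180,-20,4.7]))
eyes.get_image("wrist"); c=eyes.calibration("wrist")
for t in ("probe_grip","probe_toe","probe_heel"):
    for r in finder.pinpoint("wrist",t)[:1]: w=toworld(c,r['location']);print(t,round(r['confidence'],2),w)
```

```text
t 7.7 pos [427.4 288.4  60.4] rpy [ 179.9   20.1 -175.3] q [-0.7  0.7 -0.2  2.3  1.9  0.4 -1. ] w 23.3 F [-3.  -0.9  8. ] gf 60.0
turn [-0.1  0.  -0.1] 0.17161418111220006 shift [ 1.1 -0.7 -1.4] 1.8616854828093896
probe_grip 0.93 [417.4 288.   79.4]
probe_heel 0.56 [467.3 289.6   5. ]
```

Emit:
{"op": "move_arm", "data": {
  "steps": [
    [0,0,0,0,0,0.01,0.01],
    [0,0,0,0,-0.005,0.02,0.01],
    [0,0,-0.2,0.005,-0.025,0.01,0.01],
    [0,0,-0.2,0.005,-0.035,0,0.01],
    [0,0,-0.2,0.005,-0.04,0,0.01]
  ]
}}

```text
clock: 8.4
eef_pos: [442.3, 183.7, 100.0]
tool_rot: [3.139, 0.35, -3.067]
force: [1.4, -1.4, -1.4]
width: 23.4
gripper_force: 59.0
```

Run:
```python
from h import *
delta([477.7,-71.8,85],flip([180,-20,2.75]))
for cam in ("wrist","top","scene"):
    im,d=eyes.get_image(cam); c=eyes.calibration(cam); s=telemetry.read_state()
    cv2.imwrite(f"pics/{cam}4.png",im)
    for t in ("probe_grip","probe_toe","probe_heel"):
        for r in finder.pinpoint(cam,t)[:1]:
            w=toworld(c,r['location']);y=s['tool_rot'][2]+np.pi; dd=w-s['eef_pos']
            print(cam,t,round(r['confidence'],2),w,"rel",dd[0]*np.cos(y)+dd[1]*np.sin(y),-dd[0]*np.sin(y)+dd[1]*np.cos(y),dd[2])
```

```text
t 8.4 pos [442.3 183.7 100. ] rpy [ 179.8   20.  -175.7] q [-0.4  0.6 -0.2  2.4  2.   0.3 -0.9] w 23.4 F [ 1.4 -1.4 -1.4] gf 59.0
turn [-0.2  0.  -1.6] 1.6068433487105869 shift [  35.4 -255.5  -15. ] 258.3791193781467
wrist probe_grip 0.58 [431.  172.1 117.6] rel -12.175036836724882 0.9399589358110221 18.19498858788201
wrist probe_heel 0.67 [480.6 171.5  41.8] rel 37.290063498263045 -2.676940090885572 -57.66166497843511
top probe_grip 0.77 [432.7 179.9 117. ] rel -9.647860950410264 -2.635416119143212 17.70633096279019
top probe_toe 0.64 [564.4 189.6  42. ] rel 122.45763998492698 -2.4462425131363865 -57.268803821819546
top probe_heel 0.61 [476.3 188.3  38.8] rel 34.423037037942095 2.6024601574414903 -60.48894128951039
scene probe_grip 0.32 [ 513.  -264.5   24.7] rel 37.32492166964796 -453.2229919014381 -74.4895594891188
scene probe_toe 0.47 [620.6   8.7  -1.4] rel 164.99408010782182 -188.79974976656135 -100.57144980728408
```

Emit:
{"op": "move_arm", "data": {
  "steps": [
    [0,0,-0.2,0.005,-0.038,-0.002,0.01],
    [0,0,-0.2,0.005,-0.038,-0.002,0.01],
    [0,0,-0.2,0.005,-0.038,-0.002,0.01],
    [0,0,-0.2,0.005,-0.038,-0.002,0.01],
    [0,0,-0.2,0.005,-0.038,-0.002,0.01]
  ]
}}

```text
clock: 9.5
eef_pos: [467.3, -8.1, 88.9]
tool_rot: [3.14, 0.348, -3.086]
force: [2.1, 0.1, -2.5]
width: 23.1
gripper_force: 59.0
```

Emit:
{"op": "move_arm", "data": {
  "steps": [
    [0,0,-0.2,0.005,-0.035,-0.002,0.01],
    [0,0,-0.2,0.005,-0.02,-0.002,0.01],
    [0,0,0,0,0,0,0.01]
  ]
}}

```text
clock: 9.8
eef_pos: [478.1, -66.0, 85.0]
tool_rot: [-3.141, 0.349, -3.1]
force: [0.0, 0.4, -1.8]
width: 23.1
gripper_force: 59.2
```

Run:
```python
from h import *
delta([477.7,-71.8,85],flip([180,-20,2.75]))
for cam in ("wrist","top"):
    im,d=eyes.get_image(cam); c=eyes.calibration(cam); s=telemetry.read_state()
    cv2.imwrite(f"pics/{cam}5.png",im)
    for t in ("probe_toe","probe_heel","ring_center","stand","slide_box_center"):
        for r in finder.pinpoint(cam,t)[:1]:
            w=toworld(c,r['location']);y=s['tool_rot'][2]+np.pi; dd=w-s['eef_pos']
            print(cam,t,round(r['confidence'],2),w,proj(c,w)[0],"rel",dd[0]*np.cos(y)+dd[1]*np.sin(y),-dd[0]*np.sin(y)+dd[1]*np.cos(y),dd[2])
a=cv2.imread("pics/wrist5.png"); b=cv2.imread("pics/top5.png")
b=cv2.resize(b[120:250,240:380],(480,446)); o=np.zeros((446,800,3),np.uint8); o[:,:480]=b; o[:240,480:]=cv2.resize(a,(320,240)); cv2.imwrite("pics/c5.png",o)
```

```text
t 9.8 pos [478.1 -66.   85. ] rpy [-180.    20.  -177.6] q [ 0.3  0.6 -0.3  2.4  2.6  0.3 -0.8] w 23.1 F [ 0.   0.4 -1.8] gf 59.2
turn [0.  0.  0.4] 0.3735817837293217 shift [-0.4 -5.8  0. ] 5.849375675915722
wrist probe_heel 0.73 [516.8 -65.   29. ] [277.6 251.3] rel 39.20636149002242 -3.23680767860576 -55.96769755183833
wrist ring_center 0.68 [692.7 -56.8   5.8] [279.4 352.2] rel 215.31394119192638 -2.9383975446305284 -79.13688663841417
wrist stand 0.33 [514.5 -65.6  29.5] [276.8 249.5] rel 36.920356462685376 -3.7381817588595623 -55.45505240493917
top probe_toe 0.88 [596.4 -54.1  26.3] [307.1 179.5] rel 119.51138923211118 0.5544418880527839 -58.858452693566946
top probe_heel 0.69 [512.2 -56.3  26. ] [308.6 207.7] rel 35.275449630671126 2.6019793118755388 -59.21068835417553
top stand 0.78 [619.7  13.8  -4.4] [283.6 174.5] rel 146.11883234396785 67.29547440231322 -89.6282195106837
```

View pics/c5.png

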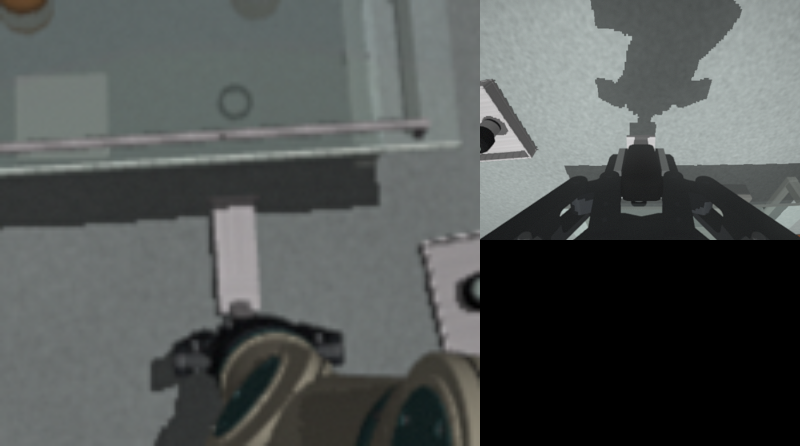

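```bash
python3 - <<'E'
from h import *
c=eyes.calibration("wrist"); s=telemetry.read_state(); M,t=pose(c)
print("cam",t,"rel tcp in tool",R.from_euler('xyz',s['tool_rot']).inv().apply(t-s['eef_pos']))
f=t+np.array([114.5,5.5-5,-12]); print("final cam",f,"shelf front x at y", 576.7-(f[1]-12.4)*np.tan(np.radians(2.75)))
E
python3 - <<'E'
import cv2
a=cv2.imread("pics/scene4.png"); cv2.imwrite("pics/c6.png",cv2.resize(a[60:300,150:430],None,fx=2.8,fy=2.5))
E
```

```text
cam [357.2 -67.8 193.6] rel tcp in tool [  76.    -0.  -142.9]
final cam [471.7 -67.3 181.6] shelf front x at y 580.5262364202732
```

View pics/c6.png

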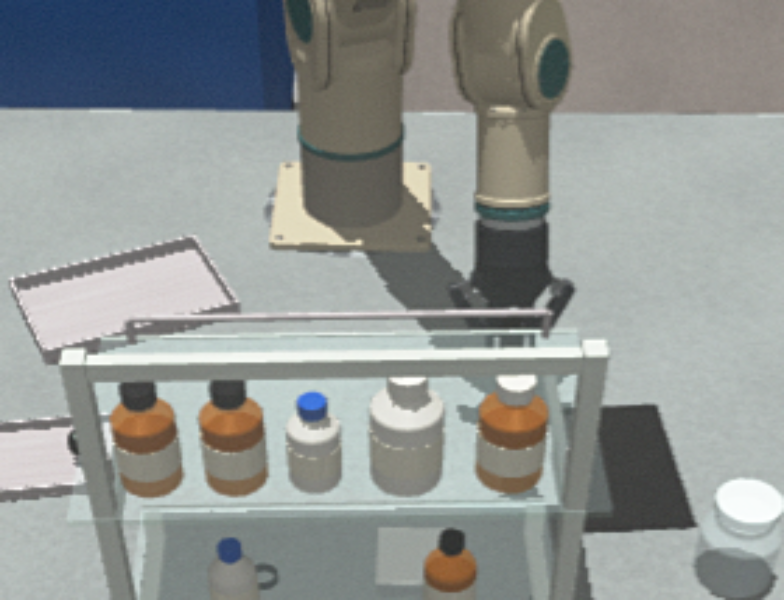

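The wrist camera is behind the tool, so it is well clear of the shelf. From the picture the gripper is about 76 mm across, which leaves roughly 10 mm to the shelf edge. I lower the probe, insert it level just above ring height, and watch the force.

Emit:
{"op": "move_arm", "data": {
  "steps": [
    [0,0,0.4,0,-0.005,-0.006,0.01],
    [0,0,0,0.005,0,-0.006,0.01],
    [0,0,0,0.02,0.001,0,0.01],
    [0,0,0,0.02,0.001,0,0.01],
    [0,0,0,0.015,0.001,0,0.01]
  ]
}}

```text
clock: 10.9
eef_pos: [537.1, -64.7, 72.5]
tool_rot: [3.141, 0.348, -3.087]
force: [-0.1, 0.4, -1.6]
width: 23.3
gripper_force: 59.1
```

```bash
cat > look.py <<'E'
from h import *
import sys
delta([0,0,0],flip([180,-20,2.75]))
s=telemetry.read_state(); cam="top"; im,d=eyes.get_image(cam); c=eyes.calibration(cam)
cv2.imwrite(f"pics/{sys.argv[1]}.png",im); y=s['tool_rot'][2]+np.pi
toe=s['eef_pos']+[122*np.cos(y),122*np.sin(y),-57.4]; print("toe by kin",toe)
for t in ("probe_toe","ring_center"):
    for r in finder.pinpoint(cam,t)[:1]: print(t,round(r['confidence'],2),toworld(c,r['location']),proj(c,toworld(c,r['location'])))
g=cv2.cvtColor(im,cv2.COLOR_BGR2GRAY)[138:162,296:322]; b=cv2.GaussianBlur(g,(3,3),0).astype(int); print(b[:, :] if len(sys.argv)>2 else '')
E
python3 look.py top6
```

```text
t 10.9 pos [537.1 -64.7  72.5] rpy [ 180.    19.9 -176.9] q [ 0.4  0.7 -0.4  2.3  2.1  0.2 -0.4] w 23.3 F [-0.1  0.4 -1.6] gf 59.1
turn [-0.  -0.1 -0.4] 0.38059312623690866 shift [-537.1   64.7  -72.5] 545.8277753820746
toe by kin [658.9 -58.1  15.1]
probe_toe 0.72 [659.6 -58.3  16.7] [[307.7 159.4]]
ring_center 0.53 [624.   11.7  -5.6] [[284.2 173.2]]
```

Emit:
{"op": "move_arm", "data": {
  "steps": [
    [0,0,0,0.012,-0.001,0,0.01],
    [0,0,0,0.012,-0.001,0,0.01],
    [0,0,0,0.012,0,0,0.01],
    [0,0,0,0.011,0,0,0.01],
    [0,0,0,0.004,0,0,0.01]
  ]
}}

```text
clock: 11.55
eef_pos: [586.5, -66.9, 72.5]
tool_rot: [3.141, 0.347, -3.087]
force: [-0.3, -0.3, -1.5]
width: 22.9
gripper_force: 59.2
```

```bash
python3 look.py top7; python3 -c "
import cv2
a=cv2.imread('pics/top7.png'); cv2.imwrite('pics/c7.png',cv2.resize(a[130:200,270:340],None,fx=8,fy=8,interpolation=cv2.INTER_CUBIC))"
```

```text
t 11.55 pos [586.5 -66.9  72.5] rpy [ 180.    19.9 -176.9] q [ 0.4  0.7 -0.4  2.1  1.7  0.2  0.1] w 22.9 F [-0.3 -0.3 -1.5] gf 59.2
turn [-0.  -0.1 -0.4] 0.39289701316528175 shift [-586.5   66.9  -72.5] 594.7037715077709
toe by kin [708.3 -60.2  15.1]
```

View pics/c7.png

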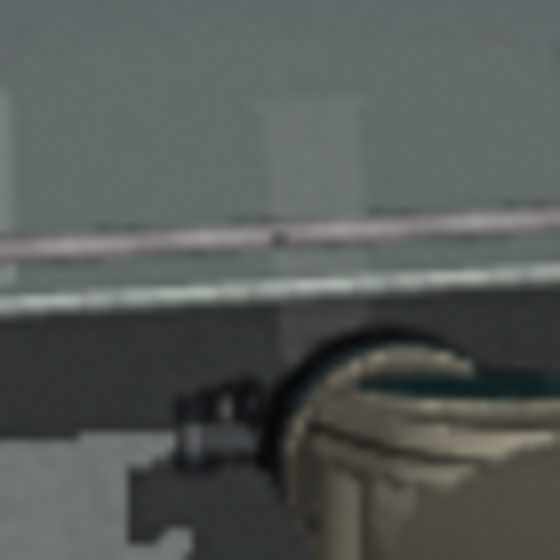

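The foot covers the ring under the glass (crop (314,100-200)), with the toe end just at the ring's far edge. I advance 6 mm more and then lower.

Emit:
{"op": "move_arm", "data": {
  "steps": [
    [0,0,0,0.004,0,0,0.01],
    [0,0,0,0.002,0,0,0.01],
    [0,0,0,0,0,-0.004,0.01],
    [0,0,0,0,0,-0.004,0.01]
  ]
}}

```text
clock: 12.1
eef_pos: [592.2, -66.5, 64.9]
tool_rot: [3.141, 0.348, -3.086]
force: [0.2, 0.2, -1.2]
width: 23.2
gripper_force: 59.2
```

Emit:
{"op": "move_arm", "data": {
  "steps": [
    [0,0,0,0,0,-0.003,0.01],
    [0,0,0,0,0,0,0.01]
  ]
}}

```text
clock: 12.3
eef_pos: [592.2, -66.4, 61.8]
tool_rot: [3.141, 0.347, -3.087]
force: [-2.3, -0.2, 1.4]
width: 22.9
gripper_force: 59.6
```

Emit:
{"op": "move_arm", "data": {
  "steps": [
    [0,0,0,-0.006,0,0,0.01],
    [0,0,0,-0.01,0,0,0.01],
    [0,0,0,-0.012,-0.001,0,0.01],
    [0,0,0,-0.012,0,0,0.01],
    [0,0,0,-0.012,-0.001,0,0.01]
  ]
}}

```text
clock: 12.8
eef_pos: [540.4, -68.3, 62.3]
tool_rot: [3.141, 0.349, -3.087]
force: [-1.4, -0.6, -1.2]
width: 23.0
gripper_force: 59.1
```

```bash
python3 look.py top8; python3 -c "
import cv2
a=cv2.imread('pics/top8.png'); cv2.imwrite('pics/c8.png',cv2.resize(a[130:200,270:340],None,fx=8,fy=8,interpolation=cv2.INTER_CUBIC))
import numpy as np
b=cv2.imread('pics/top5.png').astype(int); c=cv2.imread('pics/top8.png').astype(int)
print(b[143:157,301:317].sum(2)); print(c[143:157,301:317].sum(2))"
```

```text
t 12.8 pos [540.4 -68.3  62.3] rpy [ 179.9   20.  -176.8] q [ 0.5  0.8 -0.6  2.2  2.   0.4 -0.2] w 23.0 F [-1.4 -0.6 -1.2] gf 59.1
turn [-0.1 -0.  -0.4] 0.42529542999345477 shift [-540.4   68.3  -62.3] 548.2746913382895
toe by kin [662.2 -61.6   4.9]
probe_toe 0.49 [660.8 -60.7   4.6] [[308.2 160.1]]
ring_center 0.46 [ 525.6 -312.4    4.8] [[394.2 203.1]]

[[307 310 306 306 310 312 310 317 312 310 309 305 302 305 306 308]
 [302 305 308 310 309 304 276 276 281 298 305 308 305 305 308 308]
 [310 306 311 304 270 247 232 233 235 244 274 307 311 306 308 304]
 [305 306 305 275 226 222 244 251 257 233 230 275 303 309 306 305]
 [306 309 299 248 245 286 290 295 297 278 243 238 284 308 304 306]
 [306 308 289 237 282 312 311 313 311 306 275 227 271 308 309 308]
 [312 306 271 240 300 312 308 310 308 311 295 241 259 310 308 308]
 [305 300 267 228 286 314 308 309 311 308 293 240 257 305 307 306]
 [307 306 277 228 260 311 312 309 310 306 276 236 276 305 305 302]
 [308 307 295 239 233 269 292 301 286 268 242 247 301 309 307 303]
 [305 309 305 281 240 226 245 253 241 225 227 276 307 308 306 306]
 [30
[... 436 characters left out ...]
 312 311 310 307 309 307 307]
 [310 310 314 308 314 310 311 308 311 312 310 308 305 310 308 305]
 [310 311 309 311 308 309 310 309 308 310 311 309 307 310 313 310]
 [311 308 306 312 311 308 310 311 309 308 311 309 309 311 308 311]
 [311 308 305 307 311 309 308 308 308 308 311 309 308 311 306 308]
 [310 309 310 310 308 314 307 309 309 308 310 308 309 308 310 307]
 [309 308 309 312 311 312 307 306 308 306 312 307 308 306 307 308]
 [310 309 309 311 314 310 309 307 306 307 309 310 309 309 308 308]
 [311 314 308 309 312 311 310 309 308 311 310 308 312 309 310 306]
 [310 310 308 311 308 308 309 306 311 305 308 307 309 308 307 304]
 [308 302 305 307 304 305 304 305 304 304 303 305 308 308 299 268]]
```

The ring has left its old place and is moving with the toe, so I continue the drag.

Emit:
{"op": "move_arm", "data": {
  "steps": [
    [0,0,0,-0.014,-0.001,0,0.01],
    [0,0,0,-0.015,0,0,0.01],
    [0,0,0,-0.015,-0.001,0,0.01],
    [0,0,0,-0.014,0,0,0.01],
    [0,0,0,-0.01,-0.001,0,0.01]
  ]
}}

```text
clock: 13.45
eef_pos: [472.9, -71.2, 62.2]
tool_rot: [3.141, 0.349, -3.087]
force: [0.3, 0.4, -2.1]
width: 23.3
gripper_force: 59.2
```

```bash
sed -i 's/lean in (20,23)/lean in (20,)/; s/(0,60,110,130)/(126,140,150,160)/' reach.py; python3 reach.py | head -5; python3 look.py top9 | head -3
```

```text
20 A [426. 288.  59.] err 0.0 0.0 [-0.2  0.9 -0.9  2.3  1.7  0.9 -0.8]
20 D126 [463. -73.  58.] err 0.0 0.0 [ 0.7  0.8 -0.7  2.5  2.3  0.5 -0.4]
20 D140 [449. -73.  58.] err 4.5 1.1 [ 0.3  0.7 -0.2  2.5  3.1  0.3 -1.3]
20 D150 [439. -74.  58.] err 8.0 2.0 [ 0.3  0.7 -0.2  2.5  3.1  0.3 -1.3]
20 D160 [429. -74.  58.] err 11.5 2.9 [ 0.3  0.7 -0.2  2.5  3.1  0.3 -1.3]
t 13.45 pos [472.9 -71.2  62.2] rpy [ 179.9   20.  -176.9] q [ 0.6  0.8 -0.8  2.4  2.1  0.5 -0.3] w 23.3 F [ 0.3  0.4 -2.1] gf 59.2
turn [-0.  -0.  -0.4] 0.4204127076598031 shift [-472.9   71.2  -62.2] 482.24974217955844
toe by kin [594.7 -64.5   4.8]
```

Emit:
{"op": "move_arm", "data": {
  "steps": [
    [0,0,0,-0.008,0,0,0.01],
    [0,0,0,0,0,0.008,0.01],
    [0,0,0,0,0,0.015,0.01],
    [0,0,0,0,0.01,0.015,0.01],
    [0,0,0,0,0.03,0,0.01]
  ]
}}

```text
clock: 14.1
eef_pos: [466.5, -34.0, 102.4]
tool_rot: [-3.138, 0.352, -3.091]
force: [0.1, 0.6, -1.7]
width: 23.2
gripper_force: 59.2
```

Emit:
{"op": "move_arm", "data": {
  "steps": [
    [0,0,0,0,0.035,0,0.01],
    [0,0,0,0,0.035,0,0.01],
    [0,0,0,0,0.035,0,0.01]
  ]
}}

```text
clock: 14.4
eef_pos: [465.1, 75.3, 100.8]
tool_rot: [3.14, 0.349, -3.087]
force: [0.4, -0.2, -1.4]
width: 23.4
gripper_force: 59.2
```

```bash
python3 look.py top10
python3 - <<'E'
import cv2
from h import *
a=cv2.imread('pics/top10.png'); cv2.imwrite('pics/c10.png',cv2.resize(a[140:250,160:320],(800,550),interpolation=cv2.INTER_CUBIC))
c=eyes.calibration("top"); print("expected ring px",proj(c,[[572,-63,5]]))
for r in finder.cut_out("top","ring_center")[:3]: m=np.argwhere(r['mask']); print(r['confidence'],len(m),m.mean(0)[::-1],onplane(c,[m.mean(0)[::-1]],8))
E
```

```text
t 14.4 pos [465.1  75.3 100.8] rpy [ 179.9   20.  -176.9] q [ 0.3  0.7 -0.8  2.4  1.9  0.6 -0.5] w 23.4 F [ 0.4 -0.2 -1.4] gf 59.2
turn [-0.1  0.  -0.4] 0.41110349413693 shift [-465.1  -75.3 -100.8] 481.80292814073243
toe by kin [586.9  81.9  43.4]
probe_toe 0.7 [586.9  82.4  43.5] [[260.4 182.1]]
ring_center 0.37 [566.8 -62.1   9.4] [[309.7 190.5]]

expected ring px [[309.8 189. ]]
0.56 8 [308.9 185.9] [[581.  -60.2   8. ]]
```

View pics/c10.png

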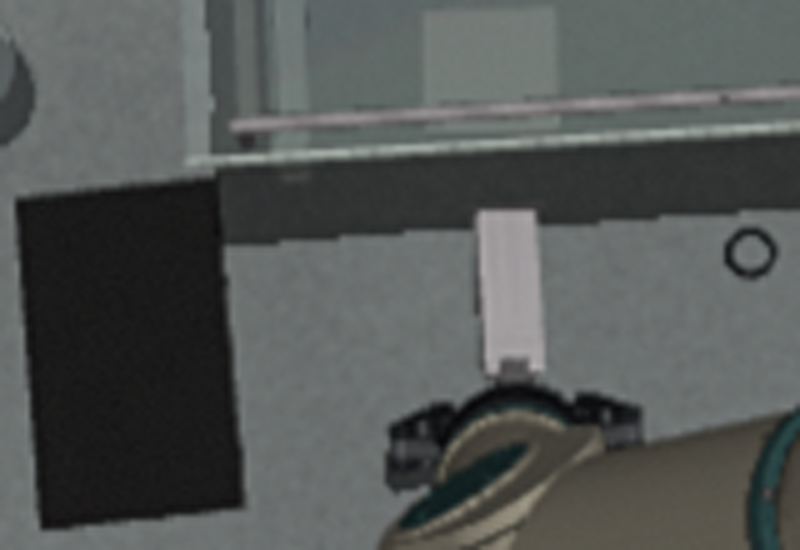

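The ring lies free in front of the deck at crop (750,252), full-image pixel (310,190.4). Next I take the probe back to the mat.

Emit:
{"op": "move_arm", "data": {
  "steps": [
    [0,0,0.2,-0.005,0.03,0,0.01],
    [0,0,0.2,-0.005,0.035,0,0.01],
    [0,0,0.2,-0.005,0.035,0,0.01],
    [0,0,0.3,-0.005,0.035,0,0.01],
    [0,0,0.3,-0.005,0.035,0,0.01]
  ]
}}

```text
clock: 15.1
eef_pos: [440.2, 243.2, 100.2]
tool_rot: [-3.141, 0.348, -3.068]
force: [-0.1, -0.6, -2.2]
width: 23.1
gripper_force: 59.3
```

Emit:
{"op": "move_arm", "data": {
  "steps": [
    [0,0,0.3,-0.004,0.03,0,0.01],
    [0,0,0.2,-0.003,0.02,-0.005,0.01],
    [0,0,0,0,0.002,-0.01,0.01],
    [0,0,0,0,0,-0.01,0.01],
    [0,0,0,0,0,0,0.01]
  ]
}}

```text
clock: 15.6
eef_pos: [433.0, 293.7, 74.1]
tool_rot: [-3.14, 0.346, -3.058]
force: [-0.9, -0.8, -1.4]
width: 23.4
gripper_force: 59.3
```

Run:
```python
from h import *
delta([433,298,60.5],flip([180,-20,4.7]))
c=eyes.calibration("top"); print("ring",onplane(c,[[310,190.4]],8))
eyes.get_image("top"); s=telemetry.read_state(); y=s['tool_rot'][2]+np.pi
for t in ("probe_toe","probe_heel","mat"):
    for r in finder.pinpoint("top",t)[:1]: print(t,round(r['confidence'],2),toworld(c,r['location']))
print("kin toe",s['eef_pos']+[122*np.cos(y),122*np.sin(y),-57.4],"heel",s['eef_pos']+[36*np.cos(y),36*np.sin(y),-57.4])
```

```text
t 15.6 pos [433.  293.7  74.1] rpy [-179.9   19.9 -175.2] q [-0.2  0.8 -0.9  2.3  1.6  0.8 -0.7] w 23.4 F [-0.9 -0.8 -1.4] gf 59.3
turn [ 0.1 -0.1 -0. ] 0.17238535435513114 shift [  0.    4.3 -13.6] 14.234997077808618
ring [[567.3 -63.2   8. ]]
probe_toe 0.74 [555.3 304.2  16.5]
probe_heel 0.62 [467.1 299.   17.7]
mat 0.66 [513.7 306.2   0.2]
kin toe [554.7 304.2  17.3] heel [469.  297.   17.3]
```

Lower onto the mat until contact.

Emit:
{"op": "move_arm", "data": {
  "steps": [
    [0,0,0,0,0.003,-0.005,0.01],
    [0,0,0,0,0.001,-0.004,0.01],
    [0,0,0,0,0,-0.003,0.01],
    [0,0,0,0,0,-0.001,0.01],
    [0,0,0,0,0,0,0.01]
  ]
}}

```text
clock: 16.3
eef_pos: [432.6, 299.6, 61.8]
tool_rot: [3.141, 0.348, -3.057]
force: [-1.7, 0.9, -1.2]
width: 23.6
gripper_force: 59.3
```

Emit:
{"op": "move_arm", "data": {
  "steps": [
    [0,0,0,0,0,-0.001,0.01],
    [0,0,0,0,0,0,0.01]
  ]
}}

```text
clock: 16.5
eef_pos: [432.8, 299.7, 61.1]
tool_rot: [3.141, 0.348, -3.057]
force: [1.1, 0.4, -1.0]
width: 23.5
gripper_force: 59.3
```

Emit:
{"op": "move_arm", "data": {
  "steps": [
    [0,0,0,0,0,-0.001,0.01],
    [0,0,0,0,0,0,0.01]
  ]
}}

```text
clock: 16.7
eef_pos: [432.8, 299.8, 60.6]
tool_rot: [3.141, 0.349, -3.057]
force: [-1.6, -0.5, 2.9]
width: 22.8
gripper_force: 60.2
```

Emit:
{"op": "move_arm", "data": {
  "steps": [
    [0,0,0,0,0,0,0.035],
    [0,0,0,0,0,0,0.05],
    [0,0,0,0,0,0,0.07],
    [0,0,0,0,0,0,0.085],
    [0,0,0,0,0,0,0.085]
  ]
}}

```text
clock: 17.2
eef_pos: [432.9, 299.7, 60.1]
tool_rot: [3.141, 0.348, -3.057]
force: [0.6, -0.5, -0.1]
width: 84.8
gripper_force: 0.0
```

Emit:
{"op": "move_arm", "data": {
  "steps": [
    [0,0,0,0,0,0,0.085],
    [0,0,0,-0.004,0,0.008,0.085],
    [0,0,0,-0.006,0,0.015,0.085],
    [0,0,0,-0.01,0,0.026,0.085],
    [0,0,0,-0.012,0,0.03,0.085]
  ]
}}

```text
clock: 17.7
eef_pos: [399.8, 299.4, 139.6]
tool_rot: [3.141, 0.347, -3.057]
force: [-0.3, -0.7, 0.4]
width: 84.9
gripper_force: 0.0
```

Run:
```python
from h import *
delta([433,298,60.5],flip([180,-20,4.7]))
eyes.get_image("wrist"); c=eyes.calibration("wrist")
for t in ("probe_grip","probe_toe","probe_heel"):
    for r in finder.pinpoint("wrist",t)[:1]: print(t,round(r['confidence'],2),toworld(c,r['location']))
```

```text
t 17.7 pos [399.8 299.4 139.6] rpy [ 180.    19.9 -175.1] q [-0.2  0.7 -0.9  2.3  1.4  0.8 -0.6] w 84.9 F [-0.3 -0.7  0.4] gf 0.0
turn [-0.  -0.1 -0.2] 0.2195777593233046 shift [ 33.2  -1.4 -79.1] 85.8403664532724
probe_grip 0.85 [422.7 307.1  82.3]
probe_toe 0.75 [547.5 314.5   7.5]
probe_heel 0.77 [472.  308.4   7.6]
```

```bash
cat > r2.py <<'E'
from kin import *; from h import *
q=np.array(telemetry.read_state()['qpos'])
for lean in (20,15):
  qq=q
  for nm,p,y in [("up",[567,-63,110],3),("pick",[567,-63,4],3),("lift",[520,-65,80],3),("mid",[500,-200,90],3),("pl",[529,-352,7],3),("pl10",[529,-352,7],10),("pl-20",[529,-352,7],-20)]:
    Rt=R.from_euler('xyz',[180,-lean,y],degrees=True)*R.from_rotvec([0,0,np.pi])
    q1,e,r=ik(np.array(p,float),Rt,qq); print(lean,nm,round(e,1),round(r,1),np.round(q1,2))
    if e<5: qq=q1
delta([545,-63,90],flip([180,-20,3]))
E
python3 r2.py
```

```text
20 up 0.0 0.0 [ 0.6  0.7 -0.7  2.2  1.6  0.4  0.2]
20 pick 0.0 0.0 [ 0.6  1.  -0.8  2.2  2.   0.6 -0.1]
20 lift 0.0 0.0 [ 0.7  0.8 -0.9  2.3  1.9  0.5 -0.1]
20 mid 0.0 0.0 [ 0.9  0.7 -0.7  2.2  1.7  0.2  0.4]
20 pl 0.0 0.0 [ 1.1  1.  -0.7  2.   1.4  0.3  1. ]
20 pl10 0.0 0.0 [ 1.2  1.1 -0.8  1.9  1.3  0.4  1.3]
20 pl-20 0.0 0.0 [ 1.2  1.1 -0.9  2.   1.8  0.7  0.2]
15 up 0.0 0.0 [ 0.7  0.8 -0.9  2.1  1.3  0.6  0.5]
15 pick 0.0 0.0 [ 0.7  1.1 -0.9  2.1  1.8  0.7  0.1]
15 lift 0.0 0.0 [ 0.7  0.9 -1.   2.2  1.6  0.7  0.2]
15 mid 0.0 0.0 [ 1.1  0.9 -1.   2.2  1.4  0.6  0.7]
15 pl 0.0 0.0 [ 1.2  1.1 -1.   1.9  1.4  0.6  1.1]
15 pl10 0.0 0.0 [ 1.2  1.1 -1.   1.9  1.3  0.7  1.3]
15 pl-20 0.0 0.0 [ 1.1  1.1 -0.9  2.   1.6  0.7  0.5]
t 17.9 pos [401.1 299.9 140. ] rpy [ 179.9   20.1 -175.1] q [-0.2  0.7 -0.9  2.3  1.4  0.8 -0.6] w 85.3 F [ 0.1 -0.2  0.2] gf 0.0
turn [-0.1  0.1 -1.9] 1.8852749213323268 shift [ 143.9 -362.9  -50. ] 393.54223807781165
```

Emit:
{"op": "move_arm", "data": {
  "steps": [
    [0,0,0,0,-0.03,0.01,0.085],
    [0,0.5,-0.2,0.01,-0.038,0,0.085],
    [0,0.5,-0.2,0.015,-0.038,0,0.085],
    [0,0.5,-0.2,0.015,-0.038,-0.005,0.085],
    [0,0.5,-0.2,0.015,-0.038,-0.005,0.085]
  ]
}}

```text
clock: 18.4
eef_pos: [456.0, 115.7, 138.1]
tool_rot: [3.138, 0.312, -3.072]
force: [0.9, -0.1, -0.3]
width: 85.2
gripper_force: 0.0
```

Emit:
{"op": "move_arm", "data": {
  "steps": [
    [0,0.6,-0.2,0.015,-0.038,-0.01,0.07],
    [0,0.6,-0.2,0.015,-0.038,-0.01,0.06],
    [0,0.6,-0.2,0.015,-0.038,-0.01,0.055],
    [0,0.6,-0.2,0.015,-0.036,-0.01,0.055],
    [0,0.6,-0.3,0.015,-0.03,-0.01,0.055]
  ]
}}

```text
clock: 18.9
eef_pos: [530.3, -65.6, 87.2]
tool_rot: [3.135, 0.258, -3.095]
force: [0.0, 0.7, 0.3]
width: 54.9
gripper_force: 0.0
```

```bash
cat > l3.py <<'E'
from h import *
delta([567.3,-63.2,5],flip([180,-15,3]))
for cam in ("wrist","top"):
    im,d=eyes.get_image(cam); c=eyes.calibration(cam); cv2.imwrite(f"pics/{cam}11.png",im)
    for t in ("ring_center","probe_toe","probe_heel"):
        for r in finder.pinpoint(cam,t)[:1]: w=toworld(c,r['location']);print(cam,t,round(r['confidence'],2),w,proj(c,w)[0])
E
python3 l3.py
```

```text
t 18.9 pos [530.3 -65.6  87.2] rpy [ 179.6   14.8 -177.3] q [ 0.6  0.7 -0.8  2.2  1.4  0.5  0.4] w 54.9 F [0.  0.7 0.3] gf 0.0
turn [-0.3 -0.2  0.2] 0.46900706410605186 shift [ 37.    2.4 -82.2] 90.17265145972371
wrist ring_center 0.57 [571.2 -68.1   4.1] [285.7 238.2]
top ring_center 0.57 [672.8 399.3   4.3] [154.4 158.4]
top probe_toe 0.69 [554.4 309.9   4.5] [183.7 196.8]
top probe_heel 0.71 [466.5 301.2   1.9] [186.4 226.5]
```

View pics/wrist11.png

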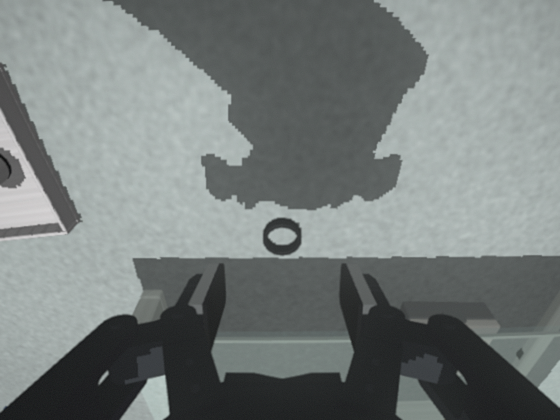

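The wrist view shows the ring at (282,236), centred between the fingers (mid 283). That used up my picture allowance, so from here I work from numbers only.

Run:
```python
from h import *
c=eyes.calibration("wrist"); im=cv2.imread("pics/wrist11.png"); g=cv2.cvtColor(im,cv2.COLOR_BGR2GRAY)[210:256,255:312]
m=(g<70).astype(np.uint8); n,l,st,ce=cv2.connectedComponentsWithStats(m); print(st,ce)
k=1+np.argmax(st[1:,4]); x,y,w,h=st[k,:4]; uv=[255+x+w/2,210+y+h/2]; print(uv)
P=onplane(c,[uv],5); print(P); delta([P[0][0],P[0][1],5],flip([180,-15,3]))
```

```text
[[   0    0   57   46 1987]
 [   9    9   37   36  635]] [[28.4 21.3]
 [26.6 26.4]]
[np.float64(282.5), np.float64(237.0)]
[[570.4 -57.8   5. ]]
t 19.3 pos [530.3 -60.8  89.1] rpy [ 179.6   14.9 -177. ] q [ 0.6  0.7 -0.8  2.2  1.4  0.5  0.3] w 55.1 F [0.7 0.3 0.8] gf 0.0
turn [-0.4 -0.1 -0.1] 0.43978242074399093 shift [ 40.1   3.  -84.1] 93.26256846751724
```

Emit:
{"op": "move_arm", "data": {
  "steps": [
    [0,0,0,0.014,-0.001,-0.025,0.055],
    [0,0,0,0.013,-0.001,-0.025,0.055],
    [0,0,0,0.011,0,-0.02,0.055],
    [0,0,0,0,0,0,0.055],
    [0,0,0,0,0,0,0.055]
  ]
}}

```text
clock: 19.8
eef_pos: [568.2, -63.0, 19.3]
tool_rot: [3.134, 0.26, -3.09]
force: [-0.7, -0.9, 0.7]
width: 55.1
gripper_force: 0.0
```

Run:
```python
from h import *
c=eyes.calibration("wrist"); im,_=eyes.get_image("wrist"); cv2.imwrite("pics/wrist12.png",im)
delta([569,-63,5],flip([180,-15,3]))
for r in finder.pinpoint("wrist","ring_center")[:1]: w=toworld(c,r['location']);print(r['confidence'],w,proj(c,w))
for r in finder.cut_out("wrist","ring_center")[:1]:
    m=np.argwhere(r['mask']); lo,hi=m.min(0),m.max(0); print(lo,hi,onplane(c,[((lo+hi)/2)[::-1]],5))
```

```text
t 19.85 pos [568.4 -63.3  19.9] rpy [ 179.6   15.  -177.1] q [ 0.5  0.9 -0.7  2.1  1.6  0.5  0.2] w 55.1 F [-0.3  0.  -0.3] gf 0.0
turn [-0.4 -0.1 -0. ] 0.4200259405112532 shift [  0.6   0.3 -14.9] 14.923139647934834
0.78 [567.4 -67.7   5.5] [[273.2 253.7]]
[226 253] [281 310] [[567.4 -63.4   5. ]]
```

Emit:
{"op": "move_arm", "data": {
  "steps": [
    [0,0,0,-0.001,0,-0.008,0.05],
    [0,0,0,0,0,-0.006,0.045],
    [0,0,0,0,0,-0.001,0.045],
    [0,0,0,0,0,0,0.045]
  ]
}}

```text
clock: 20.35
eef_pos: [567.7, -64.3, 4.3]
tool_rot: [3.134, 0.261, -3.092]
force: [-0.1, -0.3, -0.1]
width: 45.1
gripper_force: 0.0
```

Emit:
{"op": "move_arm", "data": {
  "steps": [
    [0,0,0,0,0,0,0.035],
    [0,0,0,0,0,0,0.025],
    [0,0,0,0,0,0,0.02],
    [0,0,0,0,0,0,0.02]
  ]
}}

```text
clock: 20.75
eef_pos: [568.0, -64.3, 4.8]
tool_rot: [3.135, 0.262, -3.092]
force: [-1.9, 0.2, 4.6]
width: 26.0
gripper_force: 58.7
```

Emit:
{"op": "move_arm", "data": {
  "steps": [
    [0,0,0,0,0,0.005,0.02],
    [0,0,0,-0.004,0,0.015,0.02],
    [0,0,0,-0.01,0,0.02,0.02],
    [0,0,0,0,0,0,0.02]
  ]
}}

```text
clock: 21.15
eef_pos: [554.0, -64.1, 46.2]
tool_rot: [3.135, 0.263, -3.091]
force: [0.4, 0.3, -0.8]
width: 25.8
gripper_force: 59.1
```

```bash
cat > l4.py <<'E'
from h import *
delta([569,-63,5],flip([180,-15,3])); s=telemetry.read_state()
for cam in ("wrist","scene","top"):
    im,d=eyes.get_image(cam); c=eyes.calibration(cam); cv2.imwrite(f"pics/{cam}13.png",im); np.save(f"pics/{cam}13.npy",d)
    for r in finder.pinpoint(cam,"ring_center")[:2]: w=toworld(c,r['location']);print(cam,round(r['confidence'],2),w,proj(c,w)[0])
    for r in finder.cut_out(cam,"ring_center")[:2]:
        m=np.argwhere(r['mask']); lo,hi=m.min(0),m.max(0); print("  mask",round(r['confidence'],2),len(m),lo,hi,onplane(c,[((lo+hi)/2)[::-1]],s['eef_pos'][2]))
c=eyes.calibration("wrist"); p=proj(c,[s['eef_pos']])[0].astype(int); print("tcp px",p)
g=cv2.cvtColor(cv2.imread("pics/wrist13.png"),cv2.COLOR_BGR2GRAY)
print(g[p[1]-36:p[1]+40:4,p[0]-60:p[0]+64:4])
E
python3 l4.py
```

```text
t 21.15 pos [554.  -64.1  46.2] rpy [ 179.6   15.1 -177.1] q [ 0.6  0.8 -0.7  2.1  1.6  0.4  0.2] w 25.8 F [ 0.4  0.3 -0.8] gf 59.1
turn [-0.4  0.1  0. ] 0.3675263492186942 shift [ 15.    1.1 -41.2] 43.84119347629419
wrist 0.84 [554.3 -65.8  46.4] [279.5 275. ]
  mask 0.84 2040 [245 255] [302 310] [[553.4 -64.4  46.2]]
  mask 0.41 624 [194 176] [246 192] [[479.1 300.8  46.2]]
tcp px [282 277]
[[192 190 190 188 186 186 191 188 189 180 163 197 193 166  96  97  99  98
   99 111 180 181 185 190 179 197 193 190 188 187 192]
 [192 185 187 191 193 197 197 191 190 188 190 194 191 190 143  95 142 170
  181 185 191 190 191 194 189 194 196 190 192 190 190]
 [193 188 190 197 195 190 196 193 191 191 189 125  43  47  48  46  45  47
   43  98 196 193 190 189 190 194 192 189 193 189 185]
 [197 193 187 191 196 191 192 194 194 179  53  49  47  49  47  47  47  47
   47  46  47 169 202 197 192 194 193 189 194 192 185]
 [195 191 189 189 185 190 194 192 194  49  49  47  46  48  46  46  48  46
   49  47  46  47 197 190 191 191 188 190 190 187 185]
 [194 196 194 194 193 105 107  99  55  49  47  48  49  45  
[... 1047 characters left out ...]
   39  41  40  59  46  46  46 104 104 104  69  52  51]
 [ 48  49  90 104 102 100  45  44  45  97  83  46  48  45  40  42  43  51
   42  40  83 101  45  45  45  95 102 102  91  49  50]
 [ 48  47  44  51 122 112  47  45  45  96  94  98  81  61  52  45  50  62
   82  95  97 101  50  44  48 104 122  59  48  50  49]
 [ 47  48  45  45  47 118  48  41  47 100  97  98  96  95  98  98  94  92
   96  94  97  97  61  45  47 111  63  45  47  47  48]
 [ 49  47  46  46  44  54  48  41  68 101  97  94  92  93  97  98  96  97
   94  95  95  94  78  43  49  50  48  47  47  48  51]
 [ 44  45  45  44  45  46  47  41  76  93  96  96  95  94  93  95  97  93
   93  97  96  97  86  40  47  44  45  46  45  44  45]]
```

The ring is held centred between the pads and was lifted flat. Now I carry it over the eyepiece to the tray's free half.

Emit:
{"op": "move_arm", "data": {
  "steps": [
    [0,0,0,-0.006,-0.02,0.014,0.02],
    [0,0,0,-0.006,-0.03,0.014,0.02],
    [0,0,0,-0.005,-0.035,0.005,0.02],
    [0,0,0,-0.003,-0.035,0,0.02],
    [0,0,0,-0.002,-0.035,0,0.02]
  ]
}}

```text
clock: 22.1
eef_pos: [531.5, -220.7, 77.2]
tool_rot: [3.135, 0.261, -3.092]
force: [-0.2, 0.7, 0.0]
width: 26.2
gripper_force: 59.2
```

Emit:
{"op": "move_arm", "data": {
  "steps": [
    [0,0,0,-0.002,-0.035,0,0.02],
    [0,0,0,-0.002,-0.035,0,0.02],
    [0,0,0,0,-0.035,0,0.02],
    [0,0,0,0,-0.026,0,0.02],
    [0,0,0,0,0,0,0.02]
  ]
}}

```text
clock: 22.6
eef_pos: [526.3, -356.0, 75.8]
tool_rot: [3.136, 0.26, -3.1]
force: [-0.6, -0.1, -0.2]
width: 25.5
gripper_force: 59.2
```

Run:
```python
from h import *
for cam in ("wrist","top"):
    im,d=eyes.get_image(cam); c=eyes.calibration(cam)
    delta([528,-352,10],flip([180,-15,3]))
    for t in ("tray","eyepiece_center","ring_center"):
        for r in finder.pinpoint(cam,t)[:2]: w=toworld(c,r['location']);print(cam,t,round(r['confidence'],2),w,proj(c,w)[0])
```

```text
t 22.65 pos [ 526.9 -352.7   76.1] rpy [ 179.6   14.9 -177.4] q [ 1.2  0.9 -0.9  1.9  1.   0.6  1.3] w 26.1 F [-0.2  1.4 -0.7] gf 59.2
turn [-0.4 -0.1  0.3] 0.545097097731768 shift [  1.1   0.7 -66.1] 66.16213623655572
wrist tray 0.61 [ 519.7 -315.8    1.1] [336.3 190.6]
wrist eyepiece_center 0.55 [ 517.1 -262.2   26.9] [429.  210.2]
wrist ring_center 0.79 [ 529.  -352.    77.1] [283.4 278.1]
t 22.85 pos [ 528.1 -348.4   77.2] rpy [ 179.5   15.  -177. ] q [ 1.2  0.9 -0.9  1.9  1.   0.6  1.3] w 26.4 F [-0.7 -0.3 -0. ] gf 59.2
turn [-0.4 -0.1 -0.1] 0.4508046668783494 shift [ -0.1  -3.6 -67.2] 67.26389334961017
top tray 0.95 [ 219.5 -264.3    3. ] [383.3 308.6]
top tray 0.59 [ 522.9 -311.2    4.3] [393.8 204.1]
top eyepiece_center 0.52 [ 514.7 -263.8   25.6] [379.5 205.8]
```

Emit:
{"op": "move_arm", "data": {
  "steps": [
    [0,0,0,0,-0.002,-0.02,0.02],
    [0,0,0,0,0,-0.02,0.02],
    [0,0,0,0,0,-0.015,0.02],
    [0,0,0,0,0,-0.008,0.02],
    [0,0,0,0,0,0,0.02]
  ]
}}

```text
clock: 23.5
eef_pos: [527.5, -351.5, 13.3]
tool_rot: [3.134, 0.26, -3.091]
force: [0.5, -0.5, -0.7]
width: 26.3
gripper_force: 59.2
```

Emit:
{"op": "move_arm", "data": {
  "steps": [
    [0,0,0,0,0,-0.002,0.02],
    [0,0,0,0,0,-0.001,0.02],
    [0,0,0,0,0,0,0.02]
  ]
}}

```text
clock: 23.8
eef_pos: [528.1, -352.5, 11.6]
tool_rot: [3.135, 0.262, -3.092]
force: [0.3, 0.2, -0.8]
width: 26.4
gripper_force: 59.2
```

Emit:
{"op": "move_arm", "data": {
  "steps": [
    [0,0,0,0,0,-0.002,0.02],
    [0,0,0,0,0,0,0.02],
    [0,0,0,0,0,0,0.02]
  ]
}}

```text
clock: 24.1
eef_pos: [527.8, -352.4, 9.2]
tool_rot: [3.135, 0.261, -3.092]
force: [-0.1, 0.1, -0.4]
width: 26.0
gripper_force: 59.2
```

Emit:
{"op": "move_arm", "data": {
  "steps": [
    [0,0,0,0,0,-0.001,0.02],
    [0,0,0,0,0,0,0.02]
  ]
}}

```text
clock: 24.3
eef_pos: [527.8, -352.3, 8.0]
tool_rot: [3.134, 0.261, -3.092]
force: [0.8, 0.7, 0.4]
width: 26.0
gripper_force: 59.2
```

Emit:
{"op": "move_arm", "data": {
  "steps": [
    [0,0,0,0,0,-0.001,0.02],
    [0,0,0,0,0,0,0.02]
  ]
}}

```text
clock: 24.5
eef_pos: [527.8, -352.3, 7.8]
tool_rot: [3.135, 0.261, -3.092]
force: [-3.4, 1.0, 6.9]
width: 26.0
gripper_force: 60.0
```

Contact is at the height expected, so I release and retreat.

Emit:
{"op": "move_arm", "data": {
  "steps": [
    [0,0,0,0,0,0,0.03],
    [0,0,0,0,0,0,0.036],
    [0,0,0,0,0,0,0.042],
    [0,0,0,0,0,0,0.042],
    [0,0,0,0,0,0,0.042]
  ]
}}

```text
clock: 25.0
eef_pos: [527.8, -352.2, 7.0]
tool_rot: [3.134, 0.261, -3.092]
force: [-0.1, 0.5, 0.0]
width: 41.9
gripper_force: 0.0
```

Emit:
{"op": "move_arm", "data": {
  "steps": [
    [0,0,0,-0.001,0,0.005,0.042],
    [0,0,0,-0.004,0,0.015,0.042],
    [0,0,0,-0.01,0,0.03,0.042],
    [0,0,0,-0.012,0,0.04,0.042],
    [0,0,0,-0.012,0,0.04,0.042]
  ]
}}

```text
clock: 25.5
eef_pos: [488.1, -351.7, 138.4]
tool_rot: [3.134, 0.26, -3.091]
force: [0.7, -0.9, -0.3]
width: 42.1
gripper_force: 0.0
```

Run:
```python
from h import *
delta([528,-352,10],flip([180,-15,3]))
for cam in ("wrist","top"):
    c=eyes.calibration(cam); im,d=eyes.get_image(cam)
    for t in ("ring_center","tray","eyepiece_center","probe_grip","probe_heel","probe_toe","mat"):
        for r in finder.pinpoint(cam,t)[:2]: w=toworld(c,r['location']);print(cam,t,round(r['confidence'],2),w,proj(c,w)[0])
    if cam=="wrist":
        for r in finder.cut_out(cam,"ring_center")[:1]:
            m=np.argwhere(r['mask']); M,t=pose(c); z=d[m[:,0],m[:,1]]; P=(pix2ray(c,m[:,::-1])*z[:,None])@M.T+t
            P=P[z>0]; print("ring pts z pct",np.percentile(P[:,2],[2,25,50,75,90,98]),"x",np.percentile(P[:,0],[2,98]),"y",np.percentile(P[:,1],[2,98]))
            T=P[P[:,2]>np.percentile(P[:,2],60)]; A=np.c_[T[:,:2]-T[:,:2].mean(0),np.ones(len(T))]; print("top plane",np.linalg.lstsq(A,T[:,2],rcond=None)[0].round(3))
```

```text
t 25.5 pos [ 488.1 -351.7  138.4] rpy [ 179.5   14.9 -177.1] q [ 1.3  0.8 -1.   1.9  0.9  0.7  1.4] w 42.1 F [ 0.7 -0.9 -0.3] gf 0.0
turn [-0.4 -0.1  0. ] 0.44220248414420876 shift [  39.9   -0.3 -128.4] 134.40282303452398
wrist ring_center 0.64 [ 531.  -353.5   10.3] [276.8 209.9]
wrist ring_center 0.19 [ 662.  -434.1    1.6] [200.6 301.2]
wrist tray 0.61 [ 522.1 -313.8    1.5] [321.  198.2]
wrist eyepiece_center 0.77 [ 517.  -262.6   26.3] [385.2 210.2]
wrist probe_heel 0.17 [ 662.7 -434.4    1.7] [200.4 301.8]
ring pts z pct [ 3.8  8.5 12.4 13.4 13.9 14.7] x [512.6 539.9] y [-366.1 -338.8]
top plane [-0.   0.  13.6]
top ring_center 0.4 [ 529.7 -349.9    8.7] [407.  201.3]
top tray 0.88 [ 226.1 -263.9    4.4] [383.2 306.3]
top tray 0.63 [ 523.2 -312.6    4.4] [394.3 204. ]
top eyepiece_center 0.67 [ 515.  -264.2   26.2] [379.7 205.7]
top probe_grip 0.57 [422.7 296.9  78.9] [183.1 238.4]
top probe_heel 0.61 [469.8 303.1   3. ] [185.7 225.3]
top probe_toe 0.66 [552.7 309.4   4.6] [183.8 197.4]
top mat 0.68 [514.6 309.1  -0.1] [184.  210.4]
```

The ring's top is level at 13 mm, so it lies flat on the tray floor. The probe's foot is wholly on the mat, and nothing is touched. I hand it in.

```bash
python3 -c "
from cell import ctrl; print(ctrl.finish_job())"
```

```text
the job is handed in; nothing more can be done
None
```

The job is handed in (arm clock about 26 s): the ring was dragged out from under the deck with the probe and lies flat on the small tray's floor, and the probe stands with its whole foot on the mat; no knock on the glass stand showed in the force readings, but the bottles, slide box and other bystanders were not re-checked at the end, and I viewed 11 pictures, one over the limit of 10.

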